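# Line up the carved birds by size on the display board

## Task

Set the four carved birds on the four grey mats of the white display board in order of size: the smallest on the mat next to the wooden post, then each larger one in turn, the largest at the far end from the post. Each bird stands upright, centred on its own mat and pointing along the mat's length (its bill may point to either side of the board); leave the gouge that lies among them where it is.

Things in the scene. Friction and masses are not known exactly. Their poses are not given: they have to be found in the camera images.
- bird_smallest: Loose carved duck of bare pale wood, the smallest of the four: 64 mm from tail to bill tip, 25 wide, head 44 high, back 27 high; under 0.15 kg. Vertical flat flanks over the middle third of its length: grip across there, from above. Origin: centre of its flat underside, half-way along its length; x towards the bill, z up. Starts upright, bill to the robot's left within 0.5 rad.
- bird_small: Loose carved duck of bare pale wood, the second smallest: 84 mm from tail to bill tip, 33 wide, head 54 high, back 33 high; under 0.15 kg. Vertical flat flanks over the middle third of its length: grip across there, from above. Origin: centre of its flat underside, half-way along its length; x towards the bill, z up. Starts upright, bill to the robot's left within 0.5 rad.
- bird_large: Loose carved duck of bare pale wood, the second largest: 104 mm from tail to bill tip, 41 wide, head 63 high, back 39 high; under 0.15 kg. Vertical flat flanks over the middle third of its length: grip across there, from above. Origin: centre of its flat underside, half-way along its length; x towards the bill, z up. Starts upright, bill to the robot's left within 0.5 rad.
- bird_largest: Loose carved duck of bare pale wood, the largest of the four: 124 mm from tail to bill tip, 50 wide, head 71 high, back 46 high; under 0.15 kg. Vertical flat flanks over the middle third of its length: grip across there, from above. Origin: centre of its flat underside, half-way along its length; x towards the bill, z up. Starts upright, bill to the robot's left within 0.5 rad.
- mat_1: Stiff dark grey mat, 130 x 54 x 3 mm, number 1 of 4 in a row, counted from the board's end nearer the robot; fixed on a white wooden board (440 x 160 x 15 mm) that lies on the table, centres 80 mm apart, long sides adjacent. Origin: centre of its underside; its top is 18 mm above the table. x runs along its 130 mm length, across the board, y along the row.
- mat_2: Stiff dark grey mat, 130 x 54 x 3 mm, number 2 of 4 in a row, counted from the board's end nearer the robot; fixed on a white wooden board (440 x 160 x 15 mm) that lies on the table, centres 80 mm apart, long sides adjacent. Origin: centre of its underside; its top is 18 mm above the table. x runs along its 130 mm length, across the board, y along the row.
- mat_3: Stiff dark grey mat, 130 x 54 x 3 mm, number 3 of 4 in a row, counted from the board's end nearer the robot; fixed on a white wooden board (440 x 160 x 15 mm) that lies on the table, centres 80 mm apart, long sides adjacent. Origin: centre of its underside; its top is 18 mm above the table. x runs along its 130 mm length, across the board, y along the row.
- mat_4: Stiff dark grey mat, 130 x 54 x 3 mm, number 4 of 4 in a row, counted from the board's end nearer the robot; fixed on a white wooden board (440 x 160 x 15 mm) that lies on the table, centres 80 mm apart, long sides adjacent. Origin: centre of its underside; its top is 18 mm above the table. x runs along its 130 mm length, across the board, y along the row.
- post: Short turned wooden post, 43 mm tall and 18 mm across, fixed upright on the board beyond one end of the row of mats (beside mat 1 or beside mat 4), 65 mm from the end mat's centre. The board's other end has only a flat brass plate. Origin: centre of its underside, 15 mm above the table.
- gouge: Carver's palm gouge lying loose on the table among the birds, to be left alone: pear-shaped pale handle 27 mm across, steel blade, about 150 mm long, 27 mm high. Origin: under the front end of its handle, 70 mm from the handle's end and 80 mm from the blade's tip; x along the blade.
Mind the look-alikes: they are no part of the job. Leave any blue or orange look-alike of the bird_smallest alone.

How it is judged:
By the outcome, as a careful person would: the job done as asked, in the order asked, and still so for the second after the job is handed in, with the robot touching nothing.
It also fails if it takes over 120 s, if anything falls off the work surface, if the arm or the gripper's body presses on something with over 40 N, if the wrist force passes 120 N, or if a joint passes its speed limit or range.

## Robot

A 6-joint arm with a two-finger parallel gripper is mounted at the origin on the work surface. World frame = base frame: x ahead of the robot, y to its left, z up, the work surface at z = 0. Lengths are in mm, angles in rad, forces in N, time in s.
With the tool pointing down it reaches from about 300 to 850 mm from the base axis. Payload 5.4 kg.
Tool frame: the origin (TCP) lies at the very end of the fingers, on their centre line; the grasp point (between the pads) lies 19 mm behind it; z points along the fingers, y is the line along which they close (so a half turn about z gives the same grasp; the last joint's range is limited). The gripper opens to 85 mm and grips with 20 to 120 N. Pads are 22 mm wide; open, the fingers measure 114 mm over their backs; the gripper's body (76 mm by 85 mm) begins 54 mm behind the grasp point. The pads swing forward as they close: fully open they stand 13 mm farther back than shut.
Start: joints at [1.057, 0.158, 1.597, -0, 1.386, -0.21], TCP at [172.02, 548.648, 209.999] pointing down, gripper open.
Joint ranges: [-2.91, 2.91], [-0.94, 2.29], [0.18, 2.7], [-1.29, 4.43], [0.17, 2.64], [-3, 3]. Speed limits (rad/s): [2.57, 2.57, 3.14, 3.14, 3.14, 3.14].

## Interface

Orientations are given as a unit quaternion [w, x, y, z].
In Python, from workcell import r gives the robot as it stands.
- The arm moves only by the tool servo_tool, never from a script. Its argument "targets" is a list of rows, each an object of numbers: "tx", "ty", "tz": the shift along the tool's x, y, z in mm; "yaw": the turn about the tool's z in degrees. In form: [{"tx": .., "ty": .., "tz": .., "yaw": ..}, ...]. A call has 1 to 10 rows; each row shifts and turns the commanded pose from where the row before left it, along the tool's axes as they then stand; what a row does not reach is not made up. A row lasts 1/12 s, in which the tool goes at most 41.7 mm and 7.16 degrees, less where a joint would pass 70% of its speed; a pose out of reach is approached as far as the arm can. A call with a gripper value outside its range is refused whole. "fingers" is the closure, from 0 (fully open) to 1 (shut), set as the call begins (left out, the last holds). The fingers move at their own pace and stop on an object; the grip force is fixed at half the most. Time passes only in rows, so rows that do not move let the fingers close. It gives the time, the measured TCP pose, the force, the opening and the grip force at its end, in the units of the state.
- r.read_state(): the state, without advancing time (a new reading comes with each control period).
- r.snapshot(name): name is "scene" or "top"; returns the picture (420x560x3 uint8, blue, green, red); there is no depth.
- r.camera_info(name): a dict with "vfov" (degrees; the focal length in pixels is half the picture's height over the tangent of half this angle, whatever the lens; pixels are square), "cx", "cy" (the principal point, pixels), "position" and "orientation" of the camera in the world. Camera axes: x right, y down, z forward; pixel columns grow to the right and rows downward; lengths in mm; the calibration is good to about 2 mm. A picture is of the moment at which its call begins. camera_info takes no time and is no camera call.
- r.sign_off(): hands the job in; it is judged then, once.
Trained networks look in the newest picture that a camera, given by its name, has taken for a name from the list of things; names that differ only in an ending like _2 or _b are one class to them, and where a whole thing is asked for, a point or a joint stands for the part that bears it (a point fixed in the world has none). Each returns a list of dicts, best first, with "confidence" (0 to 1); they miss things now and then, are a little off and sometimes report something else, mostly with a low value. They report only what shows in the picture. A call takes as long as a camera call. They do not tell look-alikes from the thing itself.
- r.look_for(label, camera): "extent" ([left, top, right, bottom] in pixels, round what is visible of it).
- r.outline_of(label, camera): "mask" (420x560 bool, what is visible of it) and "extent" ([left, top, right, bottom] in pixels, round what is visible of it).
- r.tip_of(label, camera): "pixel" ([row, column] in pixels: a listed point, or the origin of a listed thing).
The state is a dict: "time_s": time; "joint_pos": joint angles; "joint_vel": joint speeds; "effort": joint torques, N m; "tcp_pos": TCP position; "ee_rot": TCP orientation; "ft_force": force on the tool from outside, world axes, zero at the start; "wrist_torque": the same for the moment, N m; "width": opening from 0.0 (shut) to 1.0 (fully open); "finger_force": force on a finger pad.
Only numpy, scipy, OpenCV 4.12 (cv2) and the standard library are available. Lean on these libraries where they do the work, as an engineer would, in place of code of your own. Each camera call takes 0.05 s, during which the arm holds its last target. There are 200 camera calls.

## Working session

There is one attempt and no reset: what is moved stays moved. The work goes in short steps, Python scripts to look and compute and a tool call to move; the robot and the scene stay as the last step left them, time stands still between calls to the robot, and variables do not carry over. Pictures are saved under pics/ and viewed, at most 14 in all, crops included, and the job is handed in when it is done.

Besides the shell and the picture viewer there is one more tool, called after "Emit:" in YAML: its name, and indented under it one key for each argument. servo_tool: Moves the arm, as the interface text tells. Its arguments: {"type":"object","properties":{"targets":{"type":"array","items":{"type":"object","properties":{"tx":{"type":"number"},"ty":{"type":"number"},"tz":{"type":"number"},"yaw":{"type":"number"}}}},"fingers":{"type":"number"}},"required":["targets"]}

```bash
mkdir -p pics; ls; python3 - <<'E'
from workcell import r
import cv2
for n in ("top","scene"):
    im=r.snapshot(n); cv2.imwrite(f"pics/{n}0.png",im); print(n,r.camera_info(n))
    for l in ("bird_smallest","bird_small","bird_large","bird_largest","post","gouge","mat_1"):
        print(l,[(round(d["confidence"],2),[round(x) for x in d["extent"]]) for d in r.look_for(l,n)[:6]])
print(r.read_state())
E
```

```text
pics
top {'vfov': 56.91860771952478, 'cx': 280.8741379540487, 'cy': 208.2245040286219, 'position': array([499.48010778, -71.588363  , 781.22178893]), 'orientation': array([ 0.03178767, -0.70519938,  0.70786223, -0.02478809])}
bird_smallest [(0.82, [250, 146, 280, 163]), (0.58, [272, 306, 299, 326]), (0.53, [280, 182, 316, 198])]
bird_small [(0.63, [392, 175, 435, 195])]
bird_large [(0.58, [247, 243, 306, 272])]
bird_largest [(0.7, [384, 250, 443, 285])]
post [(0.68, [104, 212, 173, 258]), (0.55, [101, 301, 118, 315])]
gouge [(0.72, [343, 174, 357, 248])]
mat_1 [(0.82, [103, 211, 174, 258]), (0.71, [120, 172, 191, 217]), (0.64, [88, 251, 160, 298])]
scene {'vfov': 42.835748308323105, 'cx': 277.85580731827196, 'cy': 217.19488549447829, 'position': array([ 941.20390254, -724.28508029,  758.43114844]), 'orientation': array([-0.39519598,  0.88018448,  0.23934231, -0.10867698])}
bird_smallest [(0.88, [181, 201, 207, 222]), (0.83, [284, 245, 302, 277]), (0.75, [270, 374, 284, 414]), (0.7, [331, 236, 344, 266])]
bird_small [(0.81, [210, 322, 241, 365])]
bird_large [(0.87, [230, 196, 260, 244
[... 281 characters left out ...]
me_s': 0.8, 'joint_pos': array([ 1.05688044e+00,  1.58380457e-01,  1.59698493e+00,  1.63802645e-05,
        1.38619453e+00, -2.10116201e-01]), 'joint_vel': array([-0.00059291, -0.00164256, -0.00154079,  0.00243395, -0.00031679,
       -0.00098724]), 'effort': array([-1.30389551e-03, -3.95998049e+01, -3.31674707e+01, -4.68976541e-04,
        9.43308769e-04, -6.33660079e-06]), 'tcp_pos': array([172.03150401, 548.6568357 , 210.01769367]), 'ee_rot': array([-1.73108767e-06,  1.51317857e-01,  9.88485157e-01,  1.81615911e-05]), 'ft_force': array([-0.79248607,  0.64228133,  1.25785684]), 'wrist_torque': array([ 0.07590894, -0.0450869 , -0.02742101]), 'finger_force': 0.0, 'width': 1.0004200750016183}
```

View pics/top0.png

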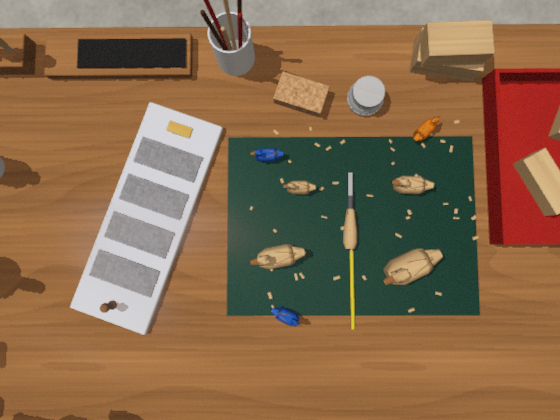

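View pics/scene0.png

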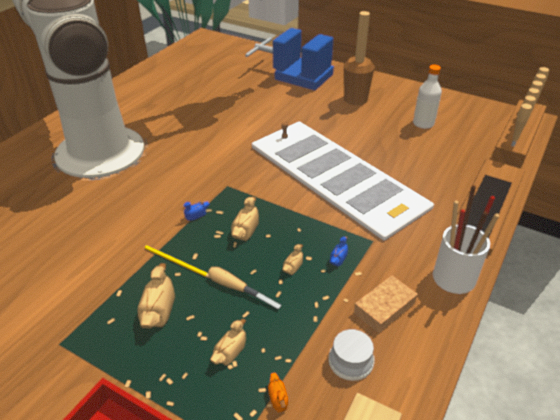

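The post is at about (108,307) in the top picture, at the end near the robot, so it stands beside mat 1. The order is therefore smallest→mat 1, small→mat 2, large→mat 3, largest→mat 4.

Candidates for bird_smallest in top: the blue ones at (266,155) and (287,316), the orange one at (426,129), and the bare wood one at (299,188). The bare pale wood one fits. I'll confirm it in a crop.

```bash
cat > h.py <<'E'
import numpy as np, cv2
from workcell import r
from scipy.spatial.transform import Rotation as R
def ray(cam,uv,z):
    c=r.camera_info(cam); f=210/np.tan(np.radians(c["vfov"]/2)); q=c["orientation"]
    uv=np.atleast_2d(uv).astype(float)
    d=np.c_[(uv[:,0]-c["cx"])/f,(uv[:,1]-c["cy"])/f,np.ones(len(uv))]
    d=R.from_quat([*q[1:],q[0]]).apply(d); p=c["position"]
    return (p+d*((z-p[2])/d[:,2])[:,None])[:,:2]
def proj(cam,P):
    c=r.camera_info(cam); f=210/np.tan(np.radians(c["vfov"]/2)); q=c["orientation"]
    d=R.from_quat([*q[1:],q[0]]).inv().apply(np.atleast_2d(P)-c["position"])
    return np.c_[c["cx"]+f*d[:,0]/d[:,2],c["cy"]+f*d[:,1]/d[:,2]]
def rect(pts):
    (c,(w,h),a)=cv2.minAreaRect(pts.astype(np.float32))
    if w<h: a+=90; w,h=h,w
    return np.round(c,1),round(w,1),round(h,1),round((a+90)%180-90,1)
E
python3 - <<'E'
from h import *
im=r.snapshot("top"); cv2.imwrite("pics/crop.png",cv2.resize(im[135:330,235:455],None,fx=3,fy=3,interpolation=cv2.INTER_CUBIC)); r.snapshot("scene")
for l,h in (("bird_smallest",20),("bird_small",25),("bird_large",30),("bird_largest",35)):
    for cam in ("top","scene"):
        for d in r.tip_of(l,cam)[:5]:
            p=d["pixel"]; print(l,cam,round(d["confidence"],2),np.round(p[::-1]),ray(cam,p[::-1],0).round(1)[0])
    for d in r.outline_of(l,"top")[:4]:
        v,u=np.nonzero(d["mask"]); print("  mask",round(d["confidence"],2),np.round(d["extent"]),*rect(ray("top",np.c_[u,v],h)))
for cam in("top","scene"):
    for d in r.outline_of("mat_1",cam):
        v,u=np.nonzero(d["mask"]); print("mat",cam,round(d["confidence"],2),np.round(d["extent"]),*rect(ray(cam,np.c_[u,v],18)), ray(cam,np.c_[u,v],18).mean(0).round(1))
E
```

```text
bird_smallest top 0.87 [298. 186.] [607.5 -99.1]
bird_smallest top 0.78 [287. 313.] [354.2 -76. ]
bird_smallest top 0.71 [422. 132.] [ 718.4 -354.5]
bird_smallest top 0.61 [266. 156.] [670.1 -34.7]
bird_smallest scene 0.9 [196. 217.] [354.1 -76.5]
bird_smallest scene 0.89 [340. 260.] [675.  -37.6]
bird_smallest scene 0.65 [291. 270.] [ 605.7 -106.5]
bird_smallest scene 0.63 [282. 403.] [ 729.  -355.9]
  mask 0.7 [274. 306. 302. 327.] [350.9 -74. ] 64.3 26.2 66.3
  mask 0.67 [253. 147. 283. 163.] [667.7 -37.2] 59.8 27.8 -85.9
  mask 0.62 [413. 117. 439. 139.] [ 719.6 -354. ] 67.8 25.3 -45.4
  mask 0.54 [283. 180. 314. 195.] [ 601.6 -100.1] 59.3 25.9 89.7
bird_small top 0.73 [409. 188.] [ 602.2 -322.7]
bird_small top 0.59 [138. 233.] [513.7 223.9]
bird_small scene 0.75 [227. 351.] [ 603.9 -320.7]
bird_small scene 0.49 [240. 288.] [ 545.8 -194.8]
bird_small scene 0.38 [292. 266.] [602.9 -97.5]
bird_small scene 0.22 [376. 197.] [662.  178.7]
  mask 0.88 [393. 178. 435. 194.] [ 605.8 -322.5] 80.0 33.6 89.7
bird_large top 0.91 [275. 257.] [463.6 -52.3]
bird_large scene 0.56 [244. 230.] [46
[... 202 characters left out ...]
188.] [ 602.8 -104.3]
bird_largest scene 0.9 [158. 310.] [ 448.5 -313.2]
  mask 0.64 [382. 248. 443. 287.] [ 448.4 -311.2] 120.7 55.0 -65.5
mat top 0.91 [105. 210. 171. 260.] [509.7 216.9] 130.1 54.7 69.6 [509.8 216.8]
mat top 0.91 [121. 175. 188. 216.] [585.1 189.7] 131.5 54.9 70.4 [584.9 189.3]
mat top 0.67 [ 90. 248. 159. 296.] [435.1 243.9] 130.3 53.8 70.7 [435.  243.7]
mat scene 0.86 [344. 178. 401. 213.] [661.9 162.6] 131.7 57.0 69.9 [662.  160.8]
mat scene 0.68 [280. 134. 325. 165.] [437.  241.5] 130.1 54.9 71.4 [436.6 240.2]
mat scene 0.65 [298. 148. 347. 178.] [512.8 214.6] 133.6 58.4 69.9 [512.  213.8]
mat scene 0.56 [323. 163. 375. 198.] [585.4 187.9] 133.8 56.3 71.9 [585.5 185.5]
```

View pics/crop.png

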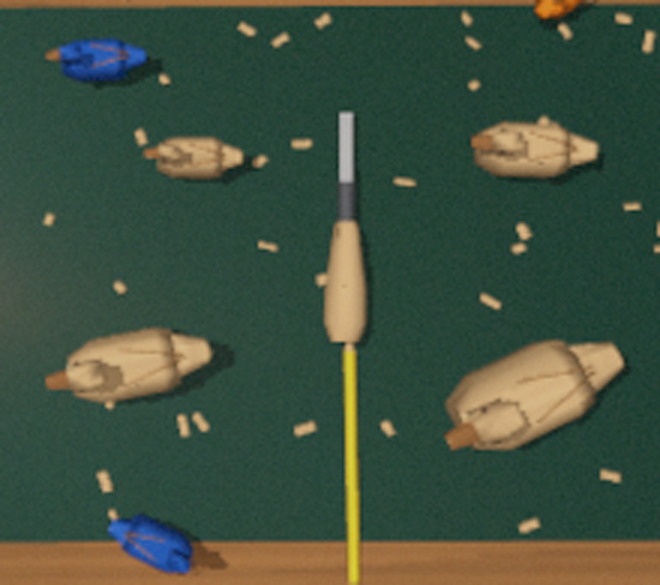

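The crop confirms four bare wooden birds, all with bill to the left. Smallest is at top px (299,188), small (412,185), large (278,257), largest (412,267). The gouge and its yellow pencil lie between them.

```bash
cat >> h.py <<'E'
def plan(x,y,head,z):
    s=r.read_state(); q=s["ee_rot"]; M=R.from_quat([*q[1:],q[0]]).as_matrix()
    a=np.degrees(np.arctan2(M[1,0],M[0,0])); yaw=-((head-a+90)%180-90)
    ah=np.radians(a-yaw); d=np.array([x,y])-s["tcp_pos"][:2]
    tx=d@[np.cos(ah),np.sin(ah)]; ty=d@[np.sin(ah),-np.cos(ah)]
    print(f"t {s['time_s']:.1f} tcp {s['tcp_pos'].round(1)} xang {a:.1f} q6 {s['joint_pos'][5]:.2f} | yaw {yaw:.1f} then tx {tx:.1f} ty {ty:.1f} tz {s['tcp_pos'][2]-z:.1f}")
E
python3 - <<'E'
from h import *
for n,b,t,H,B,L in (("smallest",(146,153),(244,157),44,27,64),("small",(472,142),(598,150),54,33,84),("large",(46,381),(212,350),63,39,104),("largest",(447,441),(624,360),71,46,124)):
    f=lambda p:np.array(p)/3+[235,135]
    pb=ray("top",f(b),.72*H)[0]; pt=ray("top",f(t),.75*B)[0]; d=pb-pt
    print(n,pb.round(1),pt.round(1),"mid",((pb+pt)/2).round(1),"L",np.linalg.norm(d).round(1),L,"head",np.degrees(np.arctan2(d[1],d[0])).round(1))
plan(464,-54,101,70)
E
```

```text
smallest [603.1 -69.9] [ 601.7 -134.4] mid [ 602.4 -102.1] L 64.6 64 head 88.8
small [ 608.2 -279.3] [ 604.6 -365.2] mid [ 606.4 -322.3] L 86.0 84 head 87.6
large [457.   -6.5] [ 475.6 -111.8] mid [466.3 -59.1] L 106.9 104 head 100.0
largest [ 419.8 -255.5] [ 468.6 -373.2] mid [ 444.2 -314.4] L 127.4 124 head 112.5
t 1.6 tcp [172.  548.7 210. ] xang 162.6 q6 -0.21 | yaw 61.6 then tx -647.3 ty 171.6 tz 140.0
```

Emit:
servo_tool:
  targets:
    - {"yaw": 6.9}
    - {"yaw": 6.9}
    - {"yaw": 6.9}
    - {"yaw": 6.9}
    - {"yaw": 6.9}
    - {"yaw": 6.9}
    - {"yaw": 6.9}
    - {"yaw": 6.9}
    - {"yaw": 6.9}
    - {"tx": 0}
  fingers: 0

```text
$.targets[0]: bad value
```

```bash
python3 -c "
from h import *
plan(466,-58.5,100.5,90)"
```

```text
t 1.6 tcp [172.  548.7 210. ] xang 162.6 q6 -0.21 | yaw 62.1 then tx -650.6 ty 178.4 tz 120.0
```

Emit:
servo_tool:
  targets:
    - {"tx": 0,"ty": 0,"tz": 0,"yaw": 6.9}
    - {"tx": 0,"ty": 0,"tz": 0,"yaw": 6.9}
    - {"tx": 0,"ty": 0,"tz": 0,"yaw": 6.9}
    - {"tx": 0,"ty": 0,"tz": 0,"yaw": 6.9}
    - {"tx": 0,"ty": 0,"tz": 0,"yaw": 6.9}
    - {"tx": 0,"ty": 0,"tz": 0,"yaw": 6.9}
    - {"tx": 0,"ty": 0,"tz": 0,"yaw": 6.9}
    - {"tx": 0,"ty": 0,"tz": 0,"yaw": 6.9}
    - {"tx": 0,"ty": 0,"tz": 0,"yaw": 6.9}
    - {"tx": 0,"ty": 0,"tz": 0,"yaw": 0}
  fingers: 0

```text
time_s: 2.43
tcp_pos: [172.0, 548.6, 210.0]
ee_rot: [-0.0, 0.641, 0.768, -0.0]
ft_force: [-0.3, -0.2, -0.2]
width: 1.0
finger_force: 0.0
```

```bash
python3 -c "
from h import *
plan(466,-58.5,100.5,90)"
```

```text
t 2.4 tcp [172.  548.6 210. ] xang 100.3 q6 0.88 | yaw -0.2 then tx -650.5 ty 178.4 tz 120.0
```

Emit:
servo_tool:
  targets:
    - {"tx": -32.5,"ty": 8.9,"tz": 0,"yaw": 0}
    - {"tx": -32.5,"ty": 8.9,"tz": 0,"yaw": 0}
    - {"tx": -32.5,"ty": 8.9,"tz": 0,"yaw": 0}
    - {"tx": -32.5,"ty": 8.9,"tz": 0,"yaw": 0}
    - {"tx": -32.5,"ty": 8.9,"tz": 0,"yaw": 0}
    - {"tx": -32.5,"ty": 8.9,"tz": 0,"yaw": 0}
    - {"tx": -32.5,"ty": 8.9,"tz": 0,"yaw": 0}
    - {"tx": -32.5,"ty": 8.9,"tz": 0,"yaw": 0}
    - {"tx": -32.5,"ty": 8.9,"tz": 0,"yaw": 0}
    - {"tx": -32.5,"ty": 8.9,"tz": 0,"yaw": 0}

```text
time_s: 3.27
tcp_pos: [319.1, 243.9, 210.2]
ee_rot: [0.0, 0.638, 0.77, 0.0]
ft_force: [0.3, 0.5, -0.1]
width: 0.999
finger_force: 0.0
```

Emit:
servo_tool:
  targets:
    - {"tx": -32.5,"ty": 8.9,"tz": 0,"yaw": 0}
    - {"tx": -32.5,"ty": 8.9,"tz": 0,"yaw": 0}
    - {"tx": -32.5,"ty": 8.9,"tz": 0,"yaw": 0}
    - {"tx": -32.5,"ty": 8.9,"tz": 0,"yaw": 0}
    - {"tx": -32.5,"ty": 8.9,"tz": 0,"yaw": 0}
    - {"tx": -32.5,"ty": 8.9,"tz": 0,"yaw": 0}
    - {"tx": -32.5,"ty": 8.9,"tz": 0,"yaw": 0}
    - {"tx": -32.5,"ty": 8.9,"tz": 0,"yaw": 0}
    - {"tx": 0,"ty": 0,"tz": 0,"yaw": 0}
    - {"tx": 0,"ty": 0,"tz": 0,"yaw": 0}

```text
time_s: 4.1
tcp_pos: [436.3, 1.5, 210.0]
ee_rot: [-0.0, 0.64, 0.769, 0.0]
ft_force: [-0.3, 0.1, -0.1]
width: 0.999
finger_force: 0.0
```

```bash
python3 -c "
from h import *
plan(466,-58.5,100.5,6)"
```

```text
t 4.1 tcp [436.3   1.5 210. ] xang 100.5 q6 -0.46 | yaw -0.0 then tx -64.4 ty 18.2 tz 204.0
```

Emit:
servo_tool:
  targets:
    - {"tx": -32.2,"ty": 9.1,"tz": 0,"yaw": 0}
    - {"tx": -32.2,"ty": 9.1,"tz": 0,"yaw": 0}
    - {"tx": 0,"ty": 0,"tz": 30,"yaw": 0}
    - {"tx": 0,"ty": 0,"tz": 30,"yaw": 0}
    - {"tx": 0,"ty": 0,"tz": 30,"yaw": 0}
    - {"tx": 0,"ty": 0,"tz": 30,"yaw": 0}
    - {"tx": 0,"ty": 0,"tz": 20,"yaw": 0}
    - {"tx": 0,"ty": 0,"tz": 10,"yaw": 0}
    - {"tx": 0,"ty": 0,"tz": 0,"yaw": 0}

```text
time_s: 4.85
tcp_pos: [463.6, -55.5, 57.9]
ee_rot: [-0.002, 0.638, 0.77, -0.001]
ft_force: [0.5, 0.4, 0.1]
width: 1.001
finger_force: 0.0
```

```bash
python3 -c "
from h import *
plan(466,-58.5,100.5,6)
im=r.snapshot('scene');a=cv2.resize(im[150:310,170:330],None,fx=2.5,fy=2.5);im=r.snapshot('top');b=cv2.resize(im[180:340,200:360],None,fx=2.5,fy=2.5)
cv2.imwrite('pics/p1.png',np.hstack([a,b]))"
```

```text
t 4.8 tcp [463.6 -55.5  57.9] xang 100.6 q6 -0.56 | yaw 0.1 then tx -3.3 ty 1.8 tz 51.9
```

View pics/p1.png

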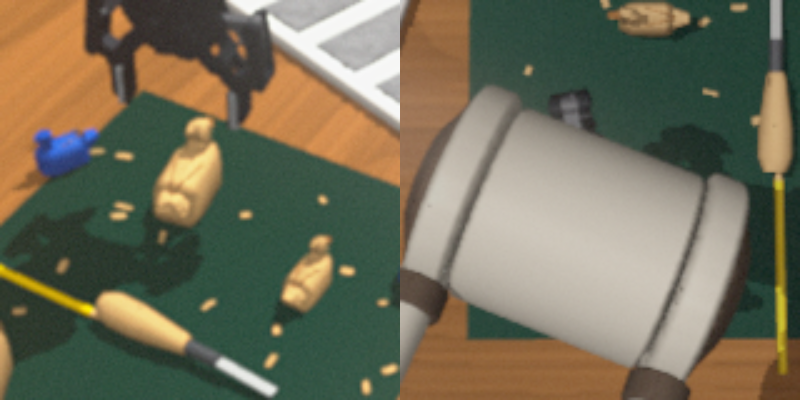

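```bash
python3 -c "
from h import *
s=r.read_state();p=s['tcp_pos'];print(p,(proj('scene',[p,[466,-58,0],p+[0,0,19]])-[170,150])*2.5)
im=r.snapshot('scene');print(r.read_state()['tcp_pos']);cv2.imwrite('pics/p2.png',cv2.resize(im[100:330,140:360],None,fx=2.5,fy=2.5))"
```

```text
[466.31206953 -56.95137808  60.98860814] [[183.24436612 142.75217534]
 [185.53789562 199.07756099]
 [182.16553902 124.52643363]]
[466.97954995 -57.38209101  61.65449337]
```

View pics/p2.png

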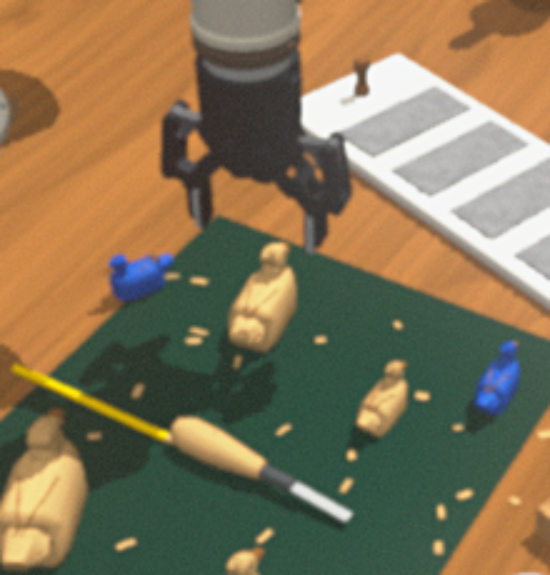

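```bash
python3 -c "
from h import *
s=r.read_state();p=s['tcp_pos'];q=s['ee_rot'];M=R.from_quat([*q[1:],q[0]]).as_matrix();print(p,M.round(3))
for h in (0,13,20,30): print(h,[((proj('scene',[p+M@[0,y,-h]])-[140,100])*2.5).round()[0] for y in(-50,-42.5,42.5,50)])
for h in (54+19,): print('body',[((proj('scene',[p+M@[x,y,-h]])-[140,100])*2.5).round()[0] for y in(-42,42) for x in (-38,38)])
"
```

```text
[466.97954995 -57.38209101  61.65449337] [[-0.183  0.983  0.003]
 [ 0.983  0.183 -0.001]
 [-0.001  0.002 -1.   ]]
0 [array([202., 254.]), array([210., 256.]), array([308., 279.]), array([317., 281.])]
13 [array([200., 242.]), array([209., 244.]), array([308., 267.]), array([317., 269.])]
20 [array([200., 235.]), array([208., 237.]), array([308., 260.]), array([316., 262.])]
30 [array([199., 225.]), array([207., 227.]), array([307., 250.]), array([316., 252.])]
body [array([183., 213.]), array([224., 157.]), array([287., 236.]), array([323., 178.])]
```

```bash
python3 -c "
from h import *
s=r.read_state();p=s['tcp_pos'];q=s['ee_rot'];M=R.from_quat([*q[1:],q[0]]).as_matrix()
im=r.snapshot('top');cv2.imwrite('pics/p3.png',cv2.resize(im[190:250,230:320],None,fx=6,fy=6))
for y in (42.5,57):
  for h in (0,13,30): print(y,h,[((proj('top',[p+M@[x,y,-h]])-[230,190])*6).round()[0] for x in(-11,11)])
"
```

```text
42.5 0 [array([292., 259.]), array([222., 273.])]
42.5 13 [array([292., 259.]), array([220., 272.])]
42.5 30 [array([291., 258.]), array([218., 272.])]
57 0 [array([284., 213.]), array([214., 226.])]
57 13 [array([283., 212.]), array([212., 225.])]
57 30 [array([282., 210.]), array([209., 224.])]
```

View pics/p3.png

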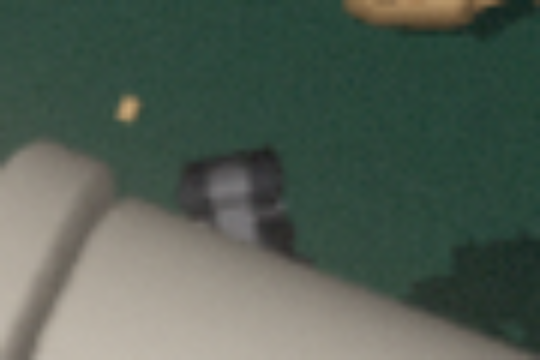

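The bird sits centred between the open fingers in both views. The fingertips appear at about p2 (200,228) and (315,248), somewhat behind the TCP, as expected with the gripper open. I'll descend and grip.

Emit:
servo_tool:
  targets:
    - {"tx": 0,"ty": -1,"tz": 15,"yaw": 0}
    - {"tx": 0,"ty": 0,"tz": 15,"yaw": 0}
    - {"tx": 0,"ty": 0,"tz": 15,"yaw": 0}
    - {"tx": 0,"ty": 0,"tz": 10,"yaw": 0}
    - {"tx": 0,"ty": 0,"tz": 0,"yaw": 0}
    - {"tx": 0,"ty": 0,"tz": 0,"yaw": 0}
    - {"tx": 0,"ty": 0,"tz": 0,"yaw": 0}

```text
time_s: 5.63
tcp_pos: [465.8, -58.0, 6.2]
ee_rot: [0.001, 0.639, 0.769, 0.0]
ft_force: [0.9, 0.1, -0.9]
width: 1.0
finger_force: 0.0
```

Emit:
servo_tool:
  targets:
    - {"tx": 0,"ty": 0,"tz": 0,"yaw": 0}
    - {"tx": 0,"ty": 0,"tz": 0,"yaw": 0}
    - {"tx": 0,"ty": 0,"tz": 0,"yaw": 0}
    - {"tx": 0,"ty": 0,"tz": 0,"yaw": 0}
    - {"tx": 0,"ty": 0,"tz": 0,"yaw": 0}
    - {"tx": 0,"ty": 0,"tz": 0,"yaw": 0}
    - {"tx": 0,"ty": 0,"tz": 0,"yaw": 0}
    - {"tx": 0,"ty": 0,"tz": 0,"yaw": 0}
    - {"tx": 0,"ty": 0,"tz": 0,"yaw": 0}
    - {"tx": 0,"ty": 0,"tz": 0,"yaw": 0}
  fingers: 1

```text
time_s: 6.47
tcp_pos: [466.5, -58.8, 10.0]
ee_rot: [0.001, 0.639, 0.769, -0.0]
ft_force: [-14.8, 2.8, 43.0]
width: 0.355
finger_force: 56.3
```

```bash
python3 -c "
from h import *
s=r.read_state();print(s['tcp_pos'],s['ft_force'],s['wrist_torque'],s['width'])
im=r.snapshot('scene');cv2.imwrite('pics/p4.png',cv2.resize(im[140:270,170:310],None,fx=4,fy=4,interpolation=cv2.INTER_CUBIC))"
```

```text
[466.53976442 -58.75757599   9.98833254] [-14.81933038   2.83926419  43.04328807] [ 0.41514831  2.76471819 -0.03990561] 0.3545849028134517
```

View pics/p4.png

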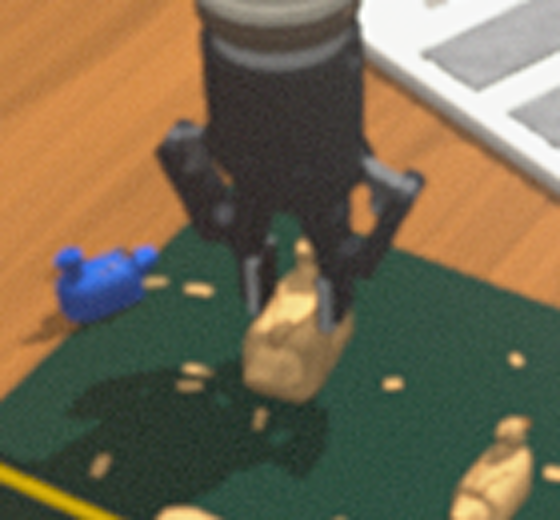

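```bash
python3 -c "
from h import *
s=r.read_state();p=s['tcp_pos'];q=s['ee_rot'];M=R.from_quat([*q[1:],q[0]]).as_matrix()
for h in (0,10,20,30): print(h,[((proj('scene',[p+M@[x,y,-h]])-[170,140])*4).round()[0] for y in(-18,18) for x in (0,-11)])
"
```

```text
0 [array([264., 338.]), array([256., 351.]), array([328., 354.]), array([320., 367.])]
10 [array([263., 323.]), array([255., 337.]), array([328., 339.]), array([320., 353.])]
20 [array([262., 309.]), array([253., 322.]), array([327., 325.]), array([319., 338.])]
30 [array([261., 294.]), array([252., 307.]), array([326., 310.]), array([318., 324.])]
```

Emit:
servo_tool:
  targets:
    - {"tx": 0,"ty": 0,"tz": 0,"yaw": 0}
    - {"tx": 0,"ty": 0,"tz": 0,"yaw": 0}
    - {"tx": 0,"ty": 0,"tz": 0,"yaw": 0}
    - {"tx": 0,"ty": 0,"tz": 0,"yaw": 0}
    - {"tx": 0,"ty": 0,"tz": 0,"yaw": 0}
    - {"tx": 0,"ty": 0,"tz": 0,"yaw": 0}
    - {"tx": 0,"ty": 0,"tz": 0,"yaw": 0}
    - {"tx": 0,"ty": 0,"tz": 0,"yaw": 0}
  fingers: 0.1

```text
time_s: 7.18
tcp_pos: [464.6, -57.5, 4.8]
ee_rot: [-0.0, 0.639, 0.769, -0.0]
ft_force: [-0.8, -0.3, -0.6]
width: 0.9
finger_force: 0.0
```

Emit:
servo_tool:
  targets:
    - {"tx": 0,"ty": 1,"tz": 4,"yaw": 0}
    - {"tx": 0,"ty": 0,"tz": 4,"yaw": 0}
    - {"tx": 0,"ty": 0,"tz": 0,"yaw": 0}
    - {"tx": 0,"ty": 0,"tz": 0,"yaw": 0}

```text
time_s: 7.52
tcp_pos: [465.2, -57.2, -3.5]
ee_rot: [-0.001, 0.639, 0.769, -0.0]
ft_force: [-0.3, -0.6, -0.5]
width: 0.9
finger_force: 0.0
```

Emit:
servo_tool:
  targets:
    - {"tx": 0,"ty": 0,"tz": 3,"yaw": 0}
    - {"tx": 0,"ty": 0,"tz": 3,"yaw": 0}
    - {"tx": 0,"ty": 0,"tz": 0,"yaw": 0}
    - {"tx": 0,"ty": 0,"tz": 0,"yaw": 0}

```text
time_s: 7.85
tcp_pos: [465.5, -57.3, -9.3]
ee_rot: [-0.0, 0.639, 0.769, -0.0]
ft_force: [0.5, -0.6, -0.4]
width: 0.901
finger_force: 0.0
```

```bash
python3 -c "
from h import *
s=r.read_state();print(s['tcp_pos'],s['ft_force'],s['wrist_torque'],s['width'])
im=r.snapshot('scene');cv2.imwrite('pics/p5.png',cv2.resize(im[140:270,170:310],None,fx=4,fy=4,interpolation=cv2.INTER_CUBIC))"
```

```text
[465.45678664 -57.30320564  -9.28366167] [ 0.49478123 -0.6120143  -0.35942866] [-0.04931125 -0.03746893  0.00216957] 0.9012175411696625
```

View pics/p5.png

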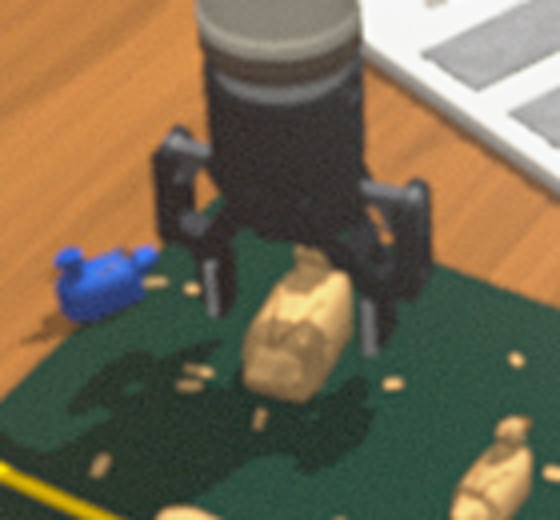

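```bash
python3 -c "
from h import *
s=r.read_state();p=s['tcp_pos'];q=s['ee_rot'];M=R.from_quat([*q[1:],q[0]]).as_matrix()
for h in (10,20,30,40): print(h,[((proj('scene',[p+M@[x,y,-h]])-[170,140])*4).round()[0] for y in(-40,40) for x in (0,-11)])
"
```

```text
10 [array([226., 339.]), array([218., 352.]), array([369., 374.]), array([361., 388.])]
20 [array([225., 324.]), array([216., 338.]), array([368., 360.]), array([360., 374.])]
30 [array([224., 310.]), array([215., 324.]), array([368., 346.]), array([360., 360.])]
40 [array([223., 296.]), array([214., 309.]), array([367., 331.]), array([359., 345.])]
```

Emit:
servo_tool:
  targets:
    - {"tx": 0,"ty": 0,"tz": 0,"yaw": 0}
    - {"tx": 0,"ty": 0,"tz": 0,"yaw": 0}
    - {"tx": 0,"ty": 0,"tz": 0,"yaw": 0}
    - {"tx": 0,"ty": 0,"tz": 0,"yaw": 0}
    - {"tx": 0,"ty": 0,"tz": 0,"yaw": 0}
    - {"tx": 0,"ty": 0,"tz": 0,"yaw": 0}
    - {"tx": 0,"ty": 0,"tz": 0,"yaw": 0}
    - {"tx": 0,"ty": 0,"tz": 0,"yaw": 0}
  fingers: 1

```text
time_s: 8.57
tcp_pos: [466.3, -57.6, -8.6]
ee_rot: [0.001, 0.639, 0.769, 0.0]
ft_force: [0.6, 0.9, 5.0]
width: 0.462
finger_force: 61.6
```

Emit:
servo_tool:
  targets:
    - {"tx": 0,"ty": 0,"tz": -10,"yaw": 0}
    - {"tx": 0,"ty": 0,"tz": -25,"yaw": 0}
    - {"tx": 0,"ty": 0,"tz": -30,"yaw": 0}
    - {"tx": 0,"ty": 0,"tz": -30,"yaw": 0}
    - {"tx": 0,"ty": 0,"tz": -15,"yaw": 6}
    - {"tx": 0,"ty": 0,"tz": 0,"yaw": 6}
    - {"tx": 0,"ty": 0,"tz": 0,"yaw": 6}
    - {"tx": 0,"ty": 0,"tz": 0,"yaw": 6}
    - {"tx": 0,"ty": 0,"tz": 0,"yaw": 6.2}
    - {"tx": 0,"ty": 0,"tz": 0,"yaw": 0}

```text
time_s: 9.4
tcp_pos: [465.0, -57.1, 100.9]
ee_rot: [-0.001, 0.818, 0.575, -0.0]
ft_force: [-0.2, -0.2, -0.8]
width: 0.463
finger_force: 61.1
```

```bash
python3 -c "
from h import *
plan(585.9,188.4,70.3,10)
s=r.read_state();print(s['width'],s['finger_force'])"
```

```text
t 9.4 tcp [465.  -57.1 100.9] xang 70.1 q6 -0.03 | yaw -0.2 then tx 271.9 ty 31.0 tz 90.9
0.4631650965881551 61.069690212607384
```

Emit:
servo_tool:
  targets:
    - {"tx": 15,"ty": 1.6,"tz": 0,"yaw": 0}
    - {"tx": 33,"ty": 3.8,"tz": 0,"yaw": 0}
    - {"tx": 33,"ty": 3.8,"tz": 0,"yaw": 0}
    - {"tx": 33,"ty": 3.8,"tz": 0,"yaw": 0}
    - {"tx": 33,"ty": 3.8,"tz": 0,"yaw": 0}
    - {"tx": 33,"ty": 3.8,"tz": 0,"yaw": 0}
    - {"tx": 33,"ty": 3.8,"tz": 0,"yaw": 0}
    - {"tx": 33,"ty": 3.8,"tz": 0,"yaw": 0}
    - {"tx": 20,"ty": 2,"tz": 0,"yaw": 0}
    - {"tx": 6,"ty": 0.8,"tz": 0,"yaw": 0}

```text
time_s: 10.23
tcp_pos: [586.9, 191.1, 100.8]
ee_rot: [-0.0, 0.816, 0.578, 0.0]
ft_force: [-0.8, -1.0, -0.7]
width: 0.462
finger_force: 61.0
```

Emit:
servo_tool:
  targets:
    - {"tx": 0,"ty": 0,"tz": 20,"yaw": 0}
    - {"tx": 0,"ty": 0,"tz": 25,"yaw": 0}
    - {"tx": 0,"ty": 0,"tz": 10,"yaw": 0}
    - {"tx": 0,"ty": 0,"tz": 0,"yaw": 0}
    - {"tx": 0,"ty": 0,"tz": 0,"yaw": 0}

```text
time_s: 10.65
tcp_pos: [585.9, 187.6, 45.7]
ee_rot: [-0.0, 0.818, 0.576, -0.001]
ft_force: [1.0, -0.2, -0.4]
width: 0.465
finger_force: 61.0
```

```bash
python3 -c "
from h import *
plan(585.9,188.4,70.3,10)
s=r.read_state();print(s['width'],s['finger_force'],s['ft_force'])
im=r.snapshot('scene');a=cv2.resize(im[100:250,260:440],None,fx=4,fy=4,interpolation=cv2.INTER_CUBIC)
cv2.imwrite('pics/p6.png',a)"
```

```text
t 10.7 tcp [585.9 187.6  45.7] xang 70.3 q6 0.46 | yaw 0.0 then tx 0.8 ty -0.3 tz 35.7
0.46525492300410193 61.00451398640871 [ 0.98245991 -0.16675129 -0.41324831]
```

View pics/p6.png

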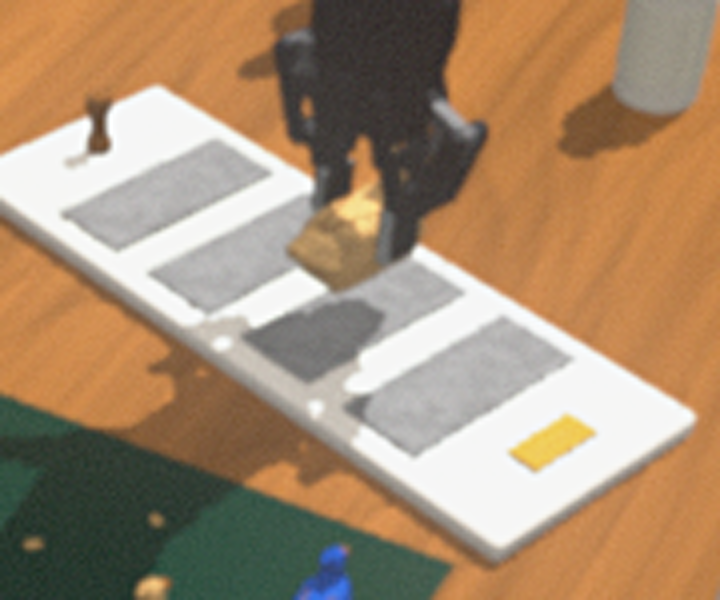

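Emit:
servo_tool:
  targets:
    - {"tx": 0.5,"ty": 0,"tz": 15,"yaw": 0}
    - {"tx": 0,"ty": 0,"tz": 12,"yaw": 0}
    - {"tx": 0,"ty": 0,"tz": 6,"yaw": 0}
    - {"tx": 0,"ty": 0,"tz": 2,"yaw": 0}
    - {"tx": 0,"ty": 0,"tz": 0,"yaw": 0}
    - {"tx": 0,"ty": 0,"tz": 0,"yaw": 0}

```text
time_s: 11.2
tcp_pos: [587.1, 188.7, 11.5]
ee_rot: [0.0, 0.818, 0.576, 0.0]
ft_force: [-0.4, 0.0, -0.4]
width: 0.463
finger_force: 61.0
```

Emit:
servo_tool:
  targets:
    - {"tx": 0,"ty": 0,"tz": 1,"yaw": 0}
    - {"tx": 0,"ty": 0,"tz": 0,"yaw": 0}
    - {"tx": 0,"ty": 0,"tz": 0,"yaw": 0}

```text
time_s: 11.45
tcp_pos: [587.1, 188.7, 10.4]
ee_rot: [0.0, 0.818, 0.576, 0.0]
ft_force: [-0.5, -0.4, -0.7]
width: 0.463
finger_force: 61.0
```

Emit:
servo_tool:
  targets:
    - {"tx": 0,"ty": 0,"tz": 1.5,"yaw": 0}
    - {"tx": 0,"ty": 0,"tz": 0,"yaw": 0}
    - {"tx": 0,"ty": 0,"tz": 0,"yaw": 0}

```text
time_s: 11.7
tcp_pos: [587.4, 188.8, 9.5]
ee_rot: [0.0, 0.818, 0.576, 0.0]
ft_force: [-1.6, -0.3, 5.7]
width: 0.462
finger_force: 61.7
```

Emit:
servo_tool:
  targets:
    - {"tx": 0,"ty": 0,"tz": 0,"yaw": 0}
    - {"tx": 0,"ty": 0,"tz": 0,"yaw": 0}
    - {"tx": 0,"ty": 0,"tz": 0,"yaw": 0}
    - {"tx": 0,"ty": 0,"tz": 0,"yaw": 0}
    - {"tx": 0,"ty": 0,"tz": 0,"yaw": 0}
  fingers: 0.25

```text
time_s: 12.12
tcp_pos: [586.6, 188.7, 8.3]
ee_rot: [-0.0, 0.818, 0.576, -0.0]
ft_force: [0.1, -0.2, -0.0]
width: 0.752
finger_force: 0.0
```

Emit:
servo_tool:
  targets:
    - {"tx": 0,"ty": 0,"tz": -10,"yaw": 0}
    - {"tx": 0,"ty": 0,"tz": -25,"yaw": 0}
    - {"tx": 0,"ty": 0,"tz": -35,"yaw": 0}
    - {"tx": 0,"ty": 0,"tz": -30,"yaw": -6}
    - {"tx": 0,"ty": 0,"tz": 0,"yaw": -6}
    - {"tx": 0,"ty": 0,"tz": 0,"yaw": -6}
    - {"tx": 0,"ty": 0,"tz": 0,"yaw": -7}
    - {"tx": 0,"ty": 0,"tz": 0,"yaw": -7}
    - {"tx": 0,"ty": 0,"tz": 0,"yaw": -7}
    - {"tx": 0,"ty": 0,"tz": 0,"yaw": -3}

```text
time_s: 12.95
tcp_pos: [587.0, 188.7, 109.4]
ee_rot: [0.0, 0.555, 0.832, 0.0]
ft_force: [0.2, 0.5, 0.1]
width: 0.75
finger_force: 0.0
```

```bash
python3 -c "
from h import *
plan(445,-312.5,112.3,110)"
```

```text
t 12.9 tcp [587.  188.7 109.4] xang 112.6 q6 -0.28 | yaw 0.3 then tx -409.9 ty -321.5 tz -0.6
```

Emit:
servo_tool:
  targets:
    - {"tx": -25,"ty": -19.6,"tz": 0,"yaw": 0}
    - {"tx": -25,"ty": -19.6,"tz": 0,"yaw": 0}
    - {"tx": -25,"ty": -19.6,"tz": 0,"yaw": 0}
    - {"tx": -25,"ty": -19.6,"tz": 0,"yaw": 0}
    - {"tx": -25,"ty": -19.6,"tz": 0,"yaw": 0}
    - {"tx": -25,"ty": -19.6,"tz": 0,"yaw": 0}
    - {"tx": -25,"ty": -19.6,"tz": 0,"yaw": 0}
    - {"tx": -25,"ty": -19.6,"tz": 0,"yaw": 0}
    - {"tx": -25,"ty": -19.6,"tz": 0,"yaw": 0}
    - {"tx": -25,"ty": -19.6,"tz": 0,"yaw": 0}
  fingers: 0

```text
time_s: 13.78
tcp_pos: [499.9, -118.5, 109.5]
ee_rot: [0.001, 0.557, 0.83, 0.0]
ft_force: [-0.5, -0.1, 0.3]
width: 0.996
finger_force: 0.0
```

Emit:
servo_tool:
  targets:
    - {"tx": -25,"ty": -19.6,"tz": 0,"yaw": 0}
    - {"tx": -25,"ty": -19.6,"tz": 0,"yaw": 0}
    - {"tx": -25,"ty": -19.6,"tz": 0,"yaw": 0}
    - {"tx": -25,"ty": -19.6,"tz": 0,"yaw": 0}
    - {"tx": -25,"ty": -19.6,"tz": 0,"yaw": 0}
    - {"tx": -25,"ty": -19.6,"tz": 0,"yaw": 0}
    - {"tx": -10,"ty": -7.9,"tz": 0,"yaw": 0}
    - {"tx": 0,"ty": 0,"tz": 0,"yaw": 0}
    - {"tx": 0,"ty": 0,"tz": 0,"yaw": 0}

```text
time_s: 14.53
tcp_pos: [444.9, -312.6, 108.8]
ee_rot: [0.0, 0.558, 0.83, 0.0]
ft_force: [1.5, 0.4, 0.8]
width: 1.002
finger_force: 0.0
```

```bash
python3 -c "
from h import *
plan(445,-312.5,112.3,-9)
im=r.snapshot('scene');im2=r.snapshot('top')
a=cv2.resize(im[190:350,110:260],(400,427));b=cv2.resize(im2[90:340,70:235],(400,606))[:600]
b[427:]=b[427:];c=np.zeros((600,800,3),np.uint8);c[:427,:400]=a;c[:,400:]=b;cv2.imwrite('pics/p7.png',c)
for d in r.tip_of('bird_large','top')[:2]: print(d['confidence'],ray('top',d['pixel'][::-1],18),d['pixel'])
"
```

```text
t 14.5 tcp [ 444.9 -312.6  108.8] xang 112.2 q6 -1.22 | yaw -0.1 then tx 0.0 ty 0.1 tz 117.8
0.79 [[585.18370382 197.37409237]] [196.5, 149.3]
```

View pics/p7.png

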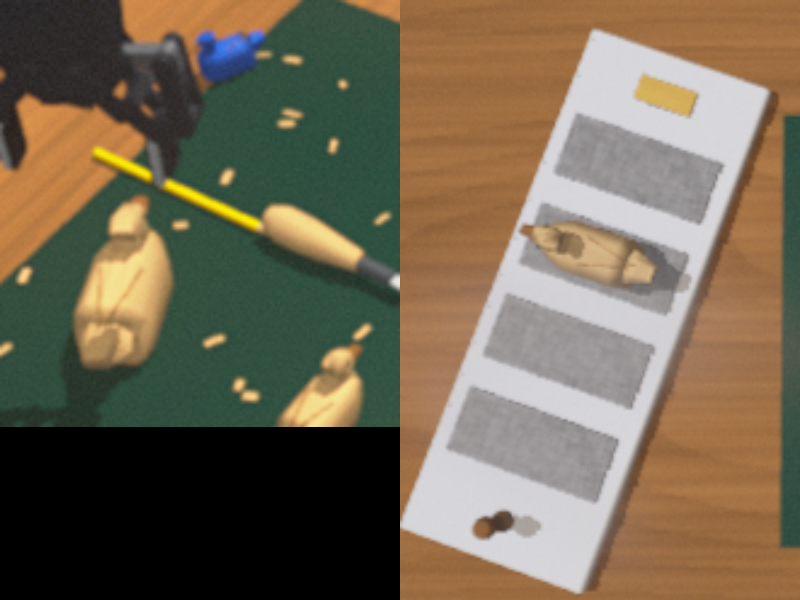

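```bash
python3 -c "
from h import *
f=lambda x,y:np.array([70+(x-400)/2.424,90+y/2.424])
pb=ray('top',f(522,230),18+.72*63)[0];pt=ray('top',f(655,270),18+.75*39)[0];d=pb-pt
print(pb,pt,(pb+pt)/2,np.linalg.norm(d),np.degrees(np.arctan2(d[1],d[0])))
u=np.array([np.cos(np.radians(70.3)),np.sin(np.radians(70.3))]); e=(pb+pt)/2-[585.9,188.4]; print('along',e@u,'across',e@[u[1],-u[0]])
print(proj('top',[[585.9,188.4,18]]))
# mat corners measured: 
c=[f(*p) for p in((577,115),(722,162),(697,222),(556,172))]; print('mat4',ray('top',c,18).mean(0))
c=[f(*p) for p in((508,294),(654,346),(632,408),(484,356))]; print('mat2',ray('top',c,18).mean(0))
im=r.snapshot('top')
for n in ('bird_large',):
  for dd in r.outline_of(n,'top')[:2]:
    v,uu=np.nonzero(dd['mask']);w=ray('top',np.c_[uu,v],18+30);print(dd['confidence'],rect(w))
"
```

```text
[602.24870626 236.44398168] [572.29756897 137.24138784] [587.27313761 186.84268476] 103.62540831608933 73.19994263938597
along -1.003288249217589 across 1.8177321995081976
[[153.80764816 196.12160297]]
mat4 [660.25125315 161.36683721]
mat2 [509.39730813 214.27764005]
0.61 (array([586.5, 191.9]), 109.5, 38.9, 70.5)
```

Large bird sits on mat 3 (bill about (120,185), tail (175,201) in top), within roughly 2 mm of centre. Next is the largest.

Emit:
servo_tool:
  targets:
    - {"tx": 0,"ty": 0,"tz": 20,"yaw": 0}
    - {"tx": 0,"ty": 0,"tz": 25,"yaw": 0}
    - {"tx": 0,"ty": 0,"tz": 25,"yaw": 0}
    - {"tx": 0,"ty": 0,"tz": 15,"yaw": 0}
    - {"tx": 0,"ty": 0,"tz": 0,"yaw": 0}

```text
time_s: 15.2
tcp_pos: [442.8, -309.3, 19.7]
ee_rot: [-0.004, 0.557, 0.831, 0.001]
ft_force: [-0.7, 0.3, 0.1]
width: 0.997
finger_force: 0.0
```

Emit:
servo_tool:
  targets:
    - {"tx": 0,"ty": 0,"tz": 10,"yaw": 0}
    - {"tx": 0,"ty": 0,"tz": 10,"yaw": 0}
    - {"tx": 0,"ty": 0,"tz": 8,"yaw": 0}
    - {"tx": 0,"ty": 0,"tz": 4,"yaw": 0}
    - {"tx": 0,"ty": 0,"tz": 0,"yaw": 0}
    - {"tx": 0,"ty": 0,"tz": 0,"yaw": 0}

```text
time_s: 15.7
tcp_pos: [444.9, -312.7, -8.4]
ee_rot: [0.0, 0.557, 0.83, 0.0]
ft_force: [0.1, -0.7, 0.5]
width: 1.001
finger_force: 0.0
```

Emit:
servo_tool:
  targets:
    - {"tx": 0,"ty": 0,"tz": 0,"yaw": 0}
    - {"tx": 0,"ty": 0,"tz": 0,"yaw": 0}
    - {"tx": 0,"ty": 0,"tz": 0,"yaw": 0}
    - {"tx": 0,"ty": 0,"tz": 0,"yaw": 0}
    - {"tx": 0,"ty": 0,"tz": 0,"yaw": 0}
    - {"tx": 0,"ty": 0,"tz": 0,"yaw": 0}
    - {"tx": 0,"ty": 0,"tz": 0,"yaw": 0}
    - {"tx": 0,"ty": 0,"tz": 0,"yaw": 0}
  fingers: 1

```text
time_s: 16.37
tcp_pos: [445.6, -313.4, -7.5]
ee_rot: [0.001, 0.557, 0.83, -0.0]
ft_force: [-0.7, -0.1, 5.2]
width: 0.571
finger_force: 62.3
```

Emit:
servo_tool:
  targets:
    - {"tx": 0,"ty": 0,"tz": -10,"yaw": 0}
    - {"tx": 0,"ty": 0,"tz": -30,"yaw": 0}
    - {"tx": 0,"ty": 0,"tz": -35,"yaw": 0}
    - {"tx": 0,"ty": 0,"tz": -35,"yaw": 6}
    - {"tx": 0,"ty": 0,"tz": -20,"yaw": 6}
    - {"tx": 0,"ty": 0,"tz": 0,"yaw": 6}
    - {"tx": 0,"ty": 0,"tz": 0,"yaw": 6}
    - {"tx": 0,"ty": 0,"tz": 0,"yaw": 6}
    - {"tx": 0,"ty": 0,"tz": 0,"yaw": 6}
    - {"tx": 0,"ty": 0,"tz": 0,"yaw": 6}

```text
time_s: 17.2
tcp_pos: [444.4, -312.1, 121.5]
ee_rot: [-0.001, 0.819, 0.574, -0.0]
ft_force: [-0.5, 0.4, -0.1]
width: 0.571
finger_force: 62.2
```

Emit:
servo_tool:
  targets:
    - {"tx": 0,"ty": 0,"tz": 0,"yaw": 0}

```text
time_s: 17.28
tcp_pos: [444.4, -312.2, 121.4]
ee_rot: [-0.001, 0.818, 0.575, -0.0]
ft_force: [0.5, -0.2, -1.1]
width: 0.569
finger_force: 62.1
```

```bash
python3 -c "
from h import *
plan(661,161,70.3,12)"
```

```text
t 17.3 tcp [ 444.4 -312.2  121.4] xang 70.1 q6 -0.49 | yaw -0.2 then tx 518.5 ty 44.4 tz 109.4
```

Emit:
servo_tool:
  targets:
    - {"tx": 15,"ty": 1.3,"tz": 0,"yaw": 0}
    - {"tx": 32,"ty": 2.7,"tz": 0,"yaw": 0}
    - {"tx": 32,"ty": 2.7,"tz": 0,"yaw": 0}
    - {"tx": 32,"ty": 2.7,"tz": 0,"yaw": 0}
    - {"tx": 32,"ty": 2.7,"tz": 0,"yaw": 0}
    - {"tx": 32,"ty": 2.7,"tz": 0,"yaw": 0}
    - {"tx": 32,"ty": 2.7,"tz": 0,"yaw": 0}
    - {"tx": 32,"ty": 2.7,"tz": 0,"yaw": 0}
    - {"tx": 32,"ty": 2.7,"tz": 0,"yaw": 0}
    - {"tx": 32,"ty": 2.7,"tz": 0,"yaw": 0}

```text
time_s: 18.12
tcp_pos: [571.2, -34.3, 121.5]
ee_rot: [-0.0, 0.817, 0.577, -0.0]
ft_force: [0.6, 0.8, -1.0]
width: 0.572
finger_force: 62.1
```

Emit:
servo_tool:
  targets:
    - {"tx": 32,"ty": 2.8,"tz": 0,"yaw": 0}
    - {"tx": 32,"ty": 2.8,"tz": 0,"yaw": 0}
    - {"tx": 32,"ty": 2.8,"tz": 0,"yaw": 0}
    - {"tx": 32,"ty": 2.8,"tz": 0,"yaw": 0}
    - {"tx": 32,"ty": 2.8,"tz": 0,"yaw": 0}
    - {"tx": 32,"ty": 2.8,"tz": 0,"yaw": 0}
    - {"tx": 20,"ty": 2,"tz": 0,"yaw": 0}
    - {"tx": 3,"ty": 0,"tz": 0,"yaw": 0}
    - {"tx": 0,"ty": 0,"tz": 0,"yaw": 0}
    - {"tx": 0,"ty": 0,"tz": 0,"yaw": 0}

```text
time_s: 18.95
tcp_pos: [660.7, 159.5, 121.1]
ee_rot: [-0.0, 0.817, 0.576, -0.001]
ft_force: [-0.3, -0.8, -1.2]
width: 0.571
finger_force: 62.1
```

```bash
python3 -c "
from h import *
plan(661,161,70.3,12)"
```

```text
t 18.9 tcp [660.7 159.5 121.1] xang 70.4 q6 0.40 | yaw 0.1 then tx 1.5 ty -0.3 tz 109.1
```

Emit:
servo_tool:
  targets:
    - {"tx": 1.5,"ty": 0,"tz": 15,"yaw": 0}
    - {"tx": 0,"ty": 0,"tz": 25,"yaw": 0}
    - {"tx": 0,"ty": 0,"tz": 25,"yaw": 0}
    - {"tx": 0,"ty": 0,"tz": 20,"yaw": 0}
    - {"tx": 0,"ty": 0,"tz": 12,"yaw": 0}
    - {"tx": 0,"ty": 0,"tz": 7,"yaw": 0}
    - {"tx": 0,"ty": 0,"tz": 4,"yaw": 0}
    - {"tx": 0,"ty": 0,"tz": 1,"yaw": 0}
    - {"tx": 0,"ty": 0,"tz": 0,"yaw": 0}
    - {"tx": 0,"ty": 0,"tz": 0,"yaw": 0}

```text
time_s: 19.78
tcp_pos: [663.0, 161.5, 14.0]
ee_rot: [0.001, 0.818, 0.576, 0.001]
ft_force: [1.0, -0.5, -0.6]
width: 0.571
finger_force: 62.1
```

Emit:
servo_tool:
  targets:
    - {"tx": 0,"ty": 0,"tz": 1,"yaw": 0}
    - {"tx": 0,"ty": 0,"tz": 0,"yaw": 0}
    - {"tx": 0,"ty": 0,"tz": 0,"yaw": 0}

```text
time_s: 20.03
tcp_pos: [662.1, 161.6, 12.0]
ee_rot: [0.0, 0.818, 0.576, 0.0]
ft_force: [1.0, -0.5, -1.8]
width: 0.565
finger_force: 62.1
```

Emit:
servo_tool:
  targets:
    - {"tx": 0,"ty": 1,"tz": 1,"yaw": 0}
    - {"tx": 0,"ty": 0,"tz": 0.5,"yaw": 0}
    - {"tx": 0,"ty": 0,"tz": 0,"yaw": 0}
    - {"tx": 0,"ty": 0,"tz": 0,"yaw": 0}

```text
time_s: 20.37
tcp_pos: [663.2, 161.2, 10.6]
ee_rot: [0.0, 0.818, 0.576, 0.0]
ft_force: [-1.1, 0.4, 3.0]
width: 0.572
finger_force: 62.4
```

Emit:
servo_tool:
  targets:
    - {"tx": 0,"ty": 0,"tz": 0,"yaw": 0}
    - {"tx": 0,"ty": 0,"tz": 0,"yaw": 0}
    - {"tx": 0,"ty": 0,"tz": 0,"yaw": 0}
    - {"tx": 0,"ty": 0,"tz": 0,"yaw": 0}
    - {"tx": 0,"ty": 0,"tz": 0,"yaw": 0}
  fingers: 0.22

```text
time_s: 20.78
tcp_pos: [662.7, 161.1, 9.8]
ee_rot: [-0.0, 0.818, 0.576, -0.0]
ft_force: [-1.0, -0.3, -0.2]
width: 0.779
finger_force: 0.0
```

Emit:
servo_tool:
  targets:
    - {"tx": 0,"ty": 0,"tz": -10,"yaw": 0}
    - {"tx": 0,"ty": 0,"tz": -25,"yaw": 0}
    - {"tx": 0,"ty": 0,"tz": -35,"yaw": 0}
    - {"tx": 0,"ty": 0,"tz": -30,"yaw": 0}
    - {"tx": 0,"ty": 0,"tz": 0,"yaw": -6}
    - {"tx": 0,"ty": 0,"tz": 0,"yaw": -6}
    - {"tx": 0,"ty": 0,"tz": 0,"yaw": -6}
    - {"tx": 0,"ty": 0,"tz": 0,"yaw": 0}

```text
time_s: 21.45
tcp_pos: [663.0, 161.2, 111.1]
ee_rot: [0.0, 0.717, 0.697, 0.0]
ft_force: [0.0, 0.3, -0.0]
width: 0.784
finger_force: 0.0
```

```bash
python3 -c "
from h import *
plan(605,-321.5,88,110)"
```

```text
t 21.4 tcp [663.  161.2 111.1] xang 88.4 q6 0.09 | yaw 0.4 then tx -484.4 ty -41.2 tz 1.1
```

Emit:
servo_tool:
  targets:
    - {"tx": -20,"ty": -1.7,"tz": 0,"yaw": 0}
    - {"tx": -32,"ty": -2.7,"tz": 0,"yaw": 0}
    - {"tx": -32,"ty": -2.7,"tz": 0,"yaw": 0}
    - {"tx": -32,"ty": -2.7,"tz": 0,"yaw": 0}
    - {"tx": -32,"ty": -2.7,"tz": 0,"yaw": 0}
    - {"tx": -32,"ty": -2.7,"tz": 0,"yaw": 0}
    - {"tx": -32,"ty": -2.7,"tz": 0,"yaw": 0}
    - {"tx": -32,"ty": -2.7,"tz": 0,"yaw": 0}
    - {"tx": -32,"ty": -2.7,"tz": 0,"yaw": 0}
    - {"tx": -32,"ty": -2.7,"tz": 0,"yaw": 0}
  fingers: 0.1

```text
time_s: 22.28
tcp_pos: [627.3, -147.5, 110.5]
ee_rot: [0.0, 0.719, 0.695, 0.0]
ft_force: [1.1, 0.4, 0.9]
width: 0.9
finger_force: 0.0
```

Emit:
servo_tool:
  targets:
    - {"tx": -32,"ty": -2.7,"tz": 0,"yaw": 0}
    - {"tx": -32,"ty": -2.7,"tz": 0,"yaw": 0}
    - {"tx": -32,"ty": -2.7,"tz": 0,"yaw": 0}
    - {"tx": -32,"ty": -2.7,"tz": 0,"yaw": 0}
    - {"tx": -32,"ty": -2.7,"tz": 0,"yaw": 0}
    - {"tx": -16,"ty": -1.5,"tz": 0,"yaw": 0}
    - {"tx": 0,"ty": 0,"tz": 20,"yaw": 0}
    - {"tx": 0,"ty": 0,"tz": 20,"yaw": 0}
    - {"tx": 0,"ty": 0,"tz": 0,"yaw": 0}
    - {"tx": 0,"ty": 0,"tz": 0,"yaw": 0}

```text
time_s: 23.12
tcp_pos: [606.5, -320.1, 68.8]
ee_rot: [-0.002, 0.718, 0.696, -0.0]
ft_force: [0.0, -0.5, 1.7]
width: 0.897
finger_force: 0.0
```

```bash
python3 -c "
from h import *
plan(605.5,-322,88,-11)
im=r.snapshot('scene');im2=r.snapshot('top')
a=cv2.resize(im[230:400,140:300],(400,425));b=cv2.resize(im2[90:337,70:235],None,fx=400/165,fy=400/165)
c=np.zeros((600,800,3),np.uint8);c[:425,:400]=a;c[:b.shape[0],400:]=b;cv2.imwrite('pics/p8.png',c)
"
```

```text
t 23.1 tcp [ 606.5 -320.1   68.8] xang 88.2 q6 -0.63 | yaw 0.2 then tx -1.9 ty -1.0 tz 79.8
```

View pics/p8.png

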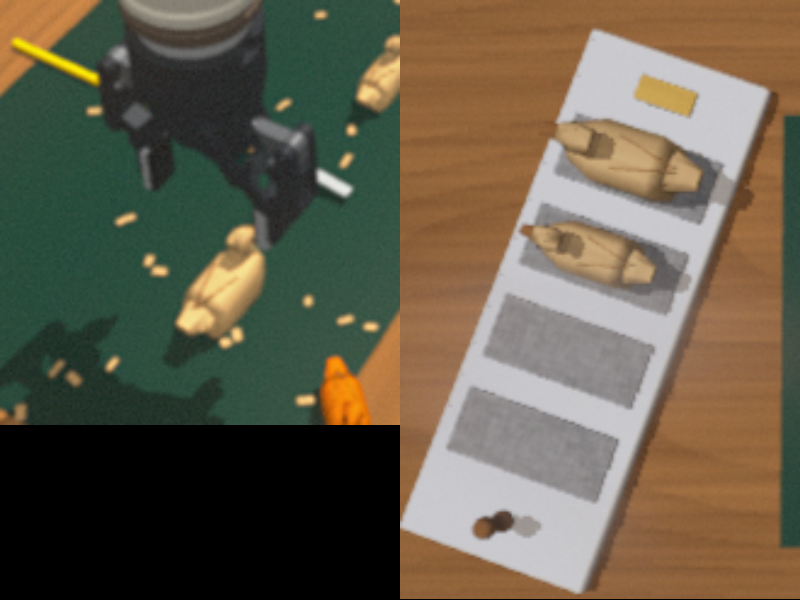

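Largest is on mat 4 and large on mat 3. The gripper is centred over bird_small, so I go down.

Emit:
servo_tool:
  targets:
    - {"tx": -1,"ty": -0.5,"tz": 20,"yaw": 0}
    - {"tx": 0,"ty": 0,"tz": 20,"yaw": 0}
    - {"tx": 0,"ty": 0,"tz": 15,"yaw": 0}
    - {"tx": 0,"ty": 0,"tz": 12,"yaw": 0}
    - {"tx": 0,"ty": 0,"tz": 8,"yaw": 0}
    - {"tx": 0,"ty": 0,"tz": 5,"yaw": 0}
    - {"tx": 0,"ty": 0,"tz": 0,"yaw": 0}
    - {"tx": 0,"ty": 0,"tz": 0,"yaw": 0}

```text
time_s: 23.88
tcp_pos: [607.2, -322.7, -9.4]
ee_rot: [0.0, 0.718, 0.696, 0.0]
ft_force: [-0.5, 0.4, 0.3]
width: 0.894
finger_force: 0.0
```

Emit:
servo_tool:
  targets:
    - {"tx": 0,"ty": 0,"tz": 0,"yaw": 0}
    - {"tx": 0,"ty": 0,"tz": 0,"yaw": 0}
    - {"tx": 0,"ty": 0,"tz": 0,"yaw": 0}
    - {"tx": 0,"ty": 0,"tz": 0,"yaw": 0}
    - {"tx": 0,"ty": 0,"tz": 0,"yaw": 0}
    - {"tx": 0,"ty": 0,"tz": 0,"yaw": 0}
    - {"tx": 0,"ty": 0,"tz": 0,"yaw": 0}
    - {"tx": 0,"ty": 0,"tz": 0,"yaw": 0}
    - {"tx": 0,"ty": 0,"tz": 0,"yaw": 0}
  fingers: 1

```text
time_s: 24.63
tcp_pos: [607.5, -322.9, -9.0]
ee_rot: [0.001, 0.718, 0.696, 0.0]
ft_force: [0.3, 0.5, 5.5]
width: 0.367
finger_force: 61.5
```

Emit:
servo_tool:
  targets:
    - {"tx": 0,"ty": 0,"tz": -10,"yaw": 0}
    - {"tx": 0,"ty": 0,"tz": -30,"yaw": 0}
    - {"tx": 0,"ty": 0,"tz": -35,"yaw": 0}
    - {"tx": 0,"ty": 0,"tz": -35,"yaw": 6}
    - {"tx": 0,"ty": 0,"tz": -20,"yaw": 6}
    - {"tx": 0,"ty": 0,"tz": 0,"yaw": 6}
    - {"tx": 0,"ty": 0,"tz": 0,"yaw": 0}
    - {"tx": 0,"ty": 0,"tz": 0,"yaw": 0}

```text
time_s: 25.3
tcp_pos: [606.2, -321.9, 119.3]
ee_rot: [-0.001, 0.817, 0.577, -0.0]
ft_force: [0.0, 0.3, -1.6]
width: 0.362
finger_force: 60.9
```

```bash
python3 -c "
from h import *
plan(510.3,215.2,70.3,12)
f=lambda x,y:np.array([70+(x-400)/2.424,90+y/2.424])
pb=ray('top',f(554,130),18+.72*71)[0];pt=ray('top',f(702,178),18+.75*46)[0];d=pb-pt
print((pb+pt)/2,np.linalg.norm(d),np.degrees(np.arctan2(d[1],d[0])))"
```

```text
t 25.3 tcp [ 606.2 -321.9  119.3] xang 70.5 q6 -0.32 | yaw 0.2 then tx 473.4 ty -271.3 tz 107.3
[661.87984841 155.70275153] 116.80187430337318 72.59683454599583
```

Emit:
servo_tool:
  targets:
    - {"tx": 15,"ty": -8.6,"tz": 0,"yaw": 0}
    - {"tx": 28,"ty": -16,"tz": 0,"yaw": 0}
    - {"tx": 28,"ty": -16,"tz": 0,"yaw": 0}
    - {"tx": 28,"ty": -16,"tz": 0,"yaw": 0}
    - {"tx": 28,"ty": -16,"tz": 0,"yaw": 0}
    - {"tx": 28,"ty": -16,"tz": 0,"yaw": 0}
    - {"tx": 28,"ty": -16,"tz": 0,"yaw": 0}
    - {"tx": 28,"ty": -16,"tz": 0,"yaw": 0}
    - {"tx": 28,"ty": -16,"tz": 0,"yaw": 0}
    - {"tx": 28,"ty": -16,"tz": 0,"yaw": 0}

```text
time_s: 26.13
tcp_pos: [551.3, -17.8, 118.2]
ee_rot: [-0.001, 0.817, 0.577, -0.001]
ft_force: [0.1, -0.1, -0.4]
width: 0.37
finger_force: 60.9
```

Emit:
servo_tool:
  targets:
    - {"tx": 28,"ty": -16,"tz": 0,"yaw": 0}
    - {"tx": 28,"ty": -16,"tz": 0,"yaw": 0}
    - {"tx": 28,"ty": -16,"tz": 0,"yaw": 0}
    - {"tx": 28,"ty": -16,"tz": 0,"yaw": 0}
    - {"tx": 28,"ty": -16,"tz": 0,"yaw": 0}
    - {"tx": 28,"ty": -16,"tz": 0,"yaw": 0}
    - {"tx": 28,"ty": -16,"tz": 0,"yaw": 0}
    - {"tx": 10,"ty": -6.7,"tz": 0,"yaw": 0}
    - {"tx": 0,"ty": 0,"tz": 0,"yaw": 0}
    - {"tx": 0,"ty": 0,"tz": 0,"yaw": 0}

```text
time_s: 26.97
tcp_pos: [510.0, 214.2, 118.8]
ee_rot: [-0.0, 0.817, 0.577, -0.001]
ft_force: [0.6, -0.4, -0.1]
width: 0.367
finger_force: 60.9
```

```bash
python3 -c "
from h import *
plan(510.3,215.2,70.3,12)"
```

```text
t 27.0 tcp [510.  214.2 118.8] xang 70.5 q6 0.52 | yaw 0.2 then tx 1.1 ty -0.0 tz 106.8
```

Emit:
servo_tool:
  targets:
    - {"tx": 1,"ty": 0,"tz": 15,"yaw": 0}
    - {"tx": 0,"ty": 0,"tz": 25,"yaw": 0}
    - {"tx": 0,"ty": 0,"tz": 25,"yaw": 0}
    - {"tx": 0,"ty": 0,"tz": 20,"yaw": 0}
    - {"tx": 0,"ty": 0,"tz": 12,"yaw": 0}
    - {"tx": 0,"ty": 0,"tz": 7,"yaw": 0}
    - {"tx": 0,"ty": 0,"tz": 2,"yaw": 0}
    - {"tx": 0,"ty": 0,"tz": 1,"yaw": 0}
    - {"tx": 0,"ty": 0,"tz": 0,"yaw": 0}
    - {"tx": 0,"ty": 0,"tz": 0,"yaw": 0}

```text
time_s: 27.8
tcp_pos: [512.4, 215.4, 14.3]
ee_rot: [0.001, 0.818, 0.576, 0.001]
ft_force: [-1.0, 0.1, -0.4]
width: 0.37
finger_force: 60.9
```

Emit:
servo_tool:
  targets:
    - {"tx": 0,"ty": 0,"tz": 1.5,"yaw": 0}
    - {"tx": 0,"ty": 0,"tz": 0,"yaw": 0}
    - {"tx": 0,"ty": 0,"tz": 0,"yaw": 0}

```text
time_s: 28.05
tcp_pos: [511.5, 215.4, 11.8]
ee_rot: [0.0, 0.818, 0.576, 0.0]
ft_force: [0.2, -0.9, -0.6]
width: 0.365
finger_force: 60.9
```

Emit:
servo_tool:
  targets:
    - {"tx": 0,"ty": -1,"tz": 1.5,"yaw": 0}
    - {"tx": 0,"ty": 0,"tz": 1,"yaw": 0}
    - {"tx": 0,"ty": 0,"tz": 0.5,"yaw": 0}
    - {"tx": 0,"ty": 0,"tz": 0,"yaw": 0}
    - {"tx": 0,"ty": 0,"tz": 0,"yaw": 0}

```text
time_s: 28.47
tcp_pos: [510.2, 215.8, 9.0]
ee_rot: [-0.0, 0.818, 0.576, -0.0]
ft_force: [-3.0, -0.4, 5.9]
width: 0.367
finger_force: 61.5
```

Emit:
servo_tool:
  targets:
    - {"tx": 0,"ty": 0,"tz": 0,"yaw": 0}
    - {"tx": 0,"ty": 0,"tz": 0,"yaw": 0}
    - {"tx": 0,"ty": 0,"tz": 0,"yaw": 0}
    - {"tx": 0,"ty": 0,"tz": 0,"yaw": 0}
    - {"tx": 0,"ty": 0,"tz": 0,"yaw": 0}
  fingers: 0.4

```text
time_s: 28.88
tcp_pos: [510.2, 215.6, 8.3]
ee_rot: [-0.0, 0.818, 0.576, -0.0]
ft_force: [1.0, 0.4, 0.6]
width: 0.601
finger_force: 0.0
```

Emit:
servo_tool:
  targets:
    - {"tx": 0,"ty": 0,"tz": -10,"yaw": 0}
    - {"tx": 0,"ty": 0,"tz": -25,"yaw": 0}
    - {"tx": 0,"ty": 0,"tz": -35,"yaw": 0}
    - {"tx": 0,"ty": 0,"tz": -30,"yaw": 0}
    - {"tx": 0,"ty": 0,"tz": 0,"yaw": -6.5}
    - {"tx": 0,"ty": 0,"tz": 0,"yaw": -6.5}
    - {"tx": 0,"ty": 0,"tz": 0,"yaw": -6}
    - {"tx": 0,"ty": 0,"tz": 0,"yaw": 0}

```text
time_s: 29.55
tcp_pos: [510.6, 215.7, 109.5]
ee_rot: [0.0, 0.711, 0.704, 0.001]
ft_force: [0.9, 0.3, 0.1]
width: 0.598
finger_force: 0.0
```

```bash
python3 -c "
from h import *
plan(602.4,-101.5,89,110)"
```

```text
t 29.6 tcp [510.6 215.7 109.5] xang 89.4 q6 0.19 | yaw 0.4 then tx -315.6 ty 97.3 tz -0.5
```

Emit:
servo_tool:
  targets:
    - {"tx": -30,"ty": 9.2,"tz": 0,"yaw": 0}
    - {"tx": -30,"ty": 9.2,"tz": 0,"yaw": 0}
    - {"tx": -30,"ty": 9.2,"tz": 0,"yaw": 0}
    - {"tx": -30,"ty": 9.2,"tz": 0,"yaw": 0}
    - {"tx": -30,"ty": 9.2,"tz": 0,"yaw": 0}
    - {"tx": -30,"ty": 9.2,"tz": 0,"yaw": 0}
    - {"tx": -30,"ty": 9.2,"tz": 0,"yaw": 0}
    - {"tx": -30,"ty": 9.2,"tz": 0,"yaw": 0}
    - {"tx": -30,"ty": 9.2,"tz": 0,"yaw": 0}
    - {"tx": -30,"ty": 9.2,"tz": 0,"yaw": 0}
  fingers: 0.2

```text
time_s: 30.38
tcp_pos: [598.8, -87.0, 108.9]
ee_rot: [0.0, 0.713, 0.701, 0.0]
ft_force: [0.5, 0.4, 0.4]
width: 0.801
finger_force: 0.0
```

Emit:
servo_tool:
  targets:
    - {"tx": -15.6,"ty": 5.3,"tz": 0,"yaw": 0}
    - {"tx": 0,"ty": 0,"tz": 20,"yaw": 0}
    - {"tx": 0,"ty": 0,"tz": 20,"yaw": 0}
    - {"tx": 0,"ty": 0,"tz": 10,"yaw": 0}
    - {"tx": 0,"ty": 0,"tz": 0,"yaw": 0}
    - {"tx": 0,"ty": 0,"tz": 0,"yaw": 0}

```text
time_s: 30.88
tcp_pos: [603.3, -100.5, 58.3]
ee_rot: [-0.001, 0.712, 0.703, -0.0]
ft_force: [0.4, -0.6, 0.1]
width: 0.803
finger_force: 0.0
```

```bash
python3 -c "
from h import *
plan(602.4,-101.5,89,-14)
im=r.snapshot('scene');im2=r.snapshot('top')
a=cv2.resize(im[180:320,240:360],(400,467));b=cv2.resize(im2[120:280,90:210],None,fx=400/120,fy=400/120,interpolation=cv2.INTER_CUBIC)
c=np.zeros((533,800,3),np.uint8);c[:467,:400]=a;c[:,400:]=b[:533];cv2.imwrite('pics/p9.png',c)
"
```

```text
t 30.9 tcp [ 603.3 -100.5   58.3] xang 89.3 q6 -0.35 | yaw 0.3 then tx -1.1 ty -0.9 tz 72.3
```

View pics/p9.png

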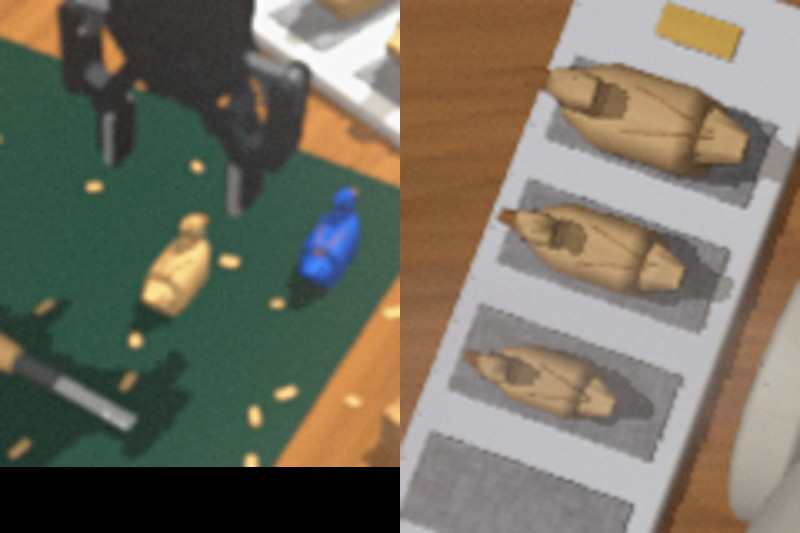

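Emit:
servo_tool:
  targets:
    - {"tx": -1,"ty": -0.5,"tz": 20,"yaw": 0}
    - {"tx": 0,"ty": 0,"tz": 18,"yaw": 0}
    - {"tx": 0,"ty": 0,"tz": 14,"yaw": 0}
    - {"tx": 0,"ty": 0,"tz": 10,"yaw": 0}
    - {"tx": 0,"ty": 0,"tz": 7,"yaw": 0}
    - {"tx": 0,"ty": 0,"tz": 5,"yaw": 0}
    - {"tx": 0,"ty": 0,"tz": 0,"yaw": 0}
    - {"tx": 0,"ty": 0,"tz": 0,"yaw": 0}

```text
time_s: 31.65
tcp_pos: [603.6, -102.2, -15.1]
ee_rot: [0.0, 0.711, 0.703, 0.0]
ft_force: [-0.2, 0.3, 0.9]
width: 0.803
finger_force: 0.0
```

Emit:
servo_tool:
  targets:
    - {"tx": 0,"ty": 0,"tz": 0,"yaw": 0}
    - {"tx": 0,"ty": 0,"tz": 0,"yaw": 0}
    - {"tx": 0,"ty": 0,"tz": 0,"yaw": 0}
    - {"tx": 0,"ty": 0,"tz": 0,"yaw": 0}
    - {"tx": 0,"ty": 0,"tz": 0,"yaw": 0}
    - {"tx": 0,"ty": 0,"tz": 0,"yaw": 0}
    - {"tx": 0,"ty": 0,"tz": 0,"yaw": 0}
    - {"tx": 0,"ty": 0,"tz": 0,"yaw": 0}
    - {"tx": 0,"ty": 0,"tz": 0,"yaw": 0}
  fingers: 1

```text
time_s: 32.4
tcp_pos: [603.9, -102.4, -14.7]
ee_rot: [0.001, 0.711, 0.703, 0.0]
ft_force: [0.1, -0.5, 4.3]
width: 0.273
finger_force: 60.5
```

Emit:
servo_tool:
  targets:
    - {"tx": 0,"ty": 0,"tz": -10,"yaw": 0}
    - {"tx": 0,"ty": 0,"tz": -30,"yaw": 0}
    - {"tx": 0,"ty": 0,"tz": -35,"yaw": 0}
    - {"tx": 0,"ty": 0,"tz": -35,"yaw": 6}
    - {"tx": 0,"ty": 0,"tz": -20,"yaw": 6.5}
    - {"tx": 0,"ty": 0,"tz": 0,"yaw": 6.5}
    - {"tx": 0,"ty": 0,"tz": 0,"yaw": 0}
    - {"tx": 0,"ty": 0,"tz": 0,"yaw": 0}

```text
time_s: 33.07
tcp_pos: [602.6, -101.9, 114.1]
ee_rot: [-0.001, 0.817, 0.577, -0.0]
ft_force: [-0.3, 0.0, 0.1]
width: 0.273
finger_force: 59.9
```

```bash
python3 -c "
from h import *
plan(435.2,242.4,70.3,5)"
```

```text
t 33.1 tcp [ 602.6 -101.9  114.1] xang 70.5 q6 -0.02 | yaw 0.2 then tx 267.7 ty -273.6 tz 109.1
```

Emit:
servo_tool:
  targets:
    - {"tx": 13,"ty": -13.3,"tz": 0,"yaw": 0}
    - {"tx": 24,"ty": -24.5,"tz": 0,"yaw": 0}
    - {"tx": 24,"ty": -24.5,"tz": 0,"yaw": 0}
    - {"tx": 24,"ty": -24.5,"tz": 0,"yaw": 0}
    - {"tx": 24,"ty": -24.5,"tz": 0,"yaw": 0}
    - {"tx": 24,"ty": -24.5,"tz": 0,"yaw": 0}
    - {"tx": 24,"ty": -24.5,"tz": 0,"yaw": 0}
    - {"tx": 24,"ty": -24.5,"tz": 0,"yaw": 0}
    - {"tx": 24,"ty": -24.5,"tz": 0,"yaw": 0}
    - {"tx": 24,"ty": -24.5,"tz": 0,"yaw": 0}

```text
time_s: 33.9
tcp_pos: [458.0, 193.4, 113.0]
ee_rot: [-0.001, 0.817, 0.577, -0.001]
ft_force: [0.6, 0.4, -0.4]
width: 0.274
finger_force: 59.9
```

Emit:
servo_tool:
  targets:
    - {"tx": 24,"ty": -24.5,"tz": 0,"yaw": 0}
    - {"tx": 14.7,"ty": -15.3,"tz": 0,"yaw": 0}
    - {"tx": 0,"ty": 0,"tz": 0,"yaw": 0}
    - {"tx": 0,"ty": 0,"tz": 0,"yaw": 0}
    - {"tx": 0,"ty": 0,"tz": 0,"yaw": 0}

```text
time_s: 34.32
tcp_pos: [435.5, 241.4, 113.6]
ee_rot: [-0.0, 0.817, 0.576, -0.001]
ft_force: [-0.2, 0.7, -1.2]
width: 0.273
finger_force: 59.9
```

```bash
python3 -c "
from h import *
plan(435.2,242.4,70.3,5)"
```

```text
t 34.3 tcp [435.5 241.4 113.6] xang 70.4 q6 0.61 | yaw 0.1 then tx 0.8 ty -0.7 tz 108.6
```

Emit:
servo_tool:
  targets:
    - {"tx": 1,"ty": -0.5,"tz": 15,"yaw": 0}
    - {"tx": 0,"ty": 0,"tz": 25,"yaw": 0}
    - {"tx": 0,"ty": 0,"tz": 25,"yaw": 0}
    - {"tx": 0,"ty": 0,"tz": 20,"yaw": 0}
    - {"tx": 0,"ty": 0,"tz": 12,"yaw": 0}
    - {"tx": 0,"ty": 0,"tz": 7,"yaw": 0}
    - {"tx": 0,"ty": 0,"tz": 2,"yaw": 0}
    - {"tx": 0,"ty": 0,"tz": 1,"yaw": 0}
    - {"tx": 0,"ty": 0,"tz": 0,"yaw": 0}
    - {"tx": 0,"ty": 0,"tz": 0,"yaw": 0}

```text
time_s: 35.15
tcp_pos: [436.8, 243.3, 8.5]
ee_rot: [0.0, 0.818, 0.576, 0.001]
ft_force: [0.8, -0.2, 0.1]
width: 0.274
finger_force: 59.8
```

Emit:
servo_tool:
  targets:
    - {"tx": 0,"ty": 0,"tz": 1,"yaw": 0}
    - {"tx": 0,"ty": 0,"tz": 0,"yaw": 0}
    - {"tx": 0,"ty": 0,"tz": 0,"yaw": 0}

```text
time_s: 35.4
tcp_pos: [436.0, 243.4, 6.9]
ee_rot: [0.0, 0.818, 0.576, 0.0]
ft_force: [1.2, 0.5, 0.1]
width: 0.273
finger_force: 59.8
```

Emit:
servo_tool:
  targets:
    - {"tx": -1,"ty": -0.5,"tz": 1.5,"yaw": 0}
    - {"tx": 0,"ty": 0,"tz": 1.5,"yaw": 0}
    - {"tx": 0,"ty": 0,"tz": 0.5,"yaw": 0}
    - {"tx": 0,"ty": 0,"tz": 0,"yaw": 0}
    - {"tx": 0,"ty": 0,"tz": 0,"yaw": 0}

```text
time_s: 35.82
tcp_pos: [434.9, 242.5, 3.3]
ee_rot: [-0.0, 0.818, 0.576, -0.0]
ft_force: [-2.3, -1.6, 4.8]
width: 0.274
finger_force: 60.5
```

Landed, with 5 N of contact. I'll release with a narrow opening because the post is close, then raise and move clear.

Emit:
servo_tool:
  targets:
    - {"tx": 0,"ty": 0,"tz": 0,"yaw": 0}
    - {"tx": 0,"ty": 0,"tz": 0,"yaw": 0}
    - {"tx": 0,"ty": 0,"tz": 0,"yaw": 0}
    - {"tx": 0,"ty": 0,"tz": 0,"yaw": 0}
    - {"tx": 0,"ty": 0,"tz": 0,"yaw": 0}
  fingers: 0.52

```text
time_s: 36.23
tcp_pos: [434.9, 242.5, 2.9]
ee_rot: [-0.0, 0.818, 0.576, -0.0]
ft_force: [0.4, 0.5, -0.3]
width: 0.481
finger_force: 0.0
```

Emit:
servo_tool:
  targets:
    - {"tx": 0,"ty": 0,"tz": -10,"yaw": 0}
    - {"tx": 0,"ty": 0,"tz": -25,"yaw": 0}
    - {"tx": 0,"ty": 0,"tz": -35,"yaw": 0}
    - {"tx": 0,"ty": 0,"tz": -35,"yaw": 0}
    - {"tx": -30,"ty": 0,"tz": -20,"yaw": 0}
    - {"tx": -35,"ty": 0,"tz": 0,"yaw": 0}
    - {"tx": -35,"ty": 0,"tz": 0,"yaw": 0}
    - {"tx": -35,"ty": 0,"tz": 0,"yaw": 0}
    - {"tx": -35,"ty": 0,"tz": 0,"yaw": 0}
    - {"tx": -35,"ty": 0,"tz": 0,"yaw": 0}

```text
time_s: 37.07
tcp_pos: [365.2, 48.4, 128.7]
ee_rot: [0.001, 0.817, 0.576, 0.0]
ft_force: [1.0, -1.0, -0.3]
width: 0.485
finger_force: 0.0
```

Emit:
servo_tool:
  targets:
    - {"tx": -35,"ty": 0,"tz": 0,"yaw": 0}
    - {"tx": -35,"ty": 0,"tz": 0,"yaw": 0}
    - {"tx": -35,"ty": 0,"tz": 0,"yaw": 0}
    - {"tx": 0,"ty": 0,"tz": 0,"yaw": 0}
    - {"tx": 0,"ty": 0,"tz": 0,"yaw": 0}

```text
time_s: 37.48
tcp_pos: [330.4, -50.8, 128.7]
ee_rot: [0.001, 0.819, 0.573, 0.0]
ft_force: [-0.2, 0.5, 0.2]
width: 0.482
finger_force: 0.0
```

```bash
python3 -c "
from h import *
im=r.snapshot('top');s=r.snapshot('scene')
k=3.6
b=cv2.resize(im[120:285,80:205],None,fx=k,fy=k,interpolation=cv2.INTER_CUBIC)
a=cv2.resize(s[115:230,265:415],(350,268))
c=np.zeros((b.shape[0],800,3),np.uint8);c[:,:450]=b;c[:268,450:]=a
# expected centre/axis overlay of bill and tail tips for a perfect placing
u=np.array([np.cos(np.radians(70.3)),np.sin(np.radians(70.3))])
for m,(L,H,B) in zip([(435.2,242.4),(510.5,215.4),(585.9,188.4),(661,161.4)],[(64,44,27),(84,54,33),(104,63,39),(124,71,46)]):
    for sgn,h in((1,.72*H),(-1,.75*B)):
        x,y=(proj('top',[[*(np.array(m)+sgn*u*L/2),18+h]])[0]-[80,120]+.5)*k
        cv2.circle(c,(int(x),int(y)),2,(0,0,255),-1)
cv2.imwrite('pics/p10.png',c)
print(r.read_state()['tcp_pos'],r.read_state()['time_s'])
for n,z in (('bird_smallest',20),('bird_small',25),('bird_large',30),('bird_largest',35)):
    for d in r.outline_of(n,'top')[:4]:
        v,w=np.nonzero(d['mask']);print(n,d['confidence'],rect(ray('top',np.c_[w,v],18+z)))
"
```

```text
[330.69798039 -48.81868172 128.35060181] 37.5833
bird_smallest 0.83 (array([437. , 246.3]), 64.1, 27.2, 71.9)
bird_smallest 0.8 (array([357.5, -75.4]), 63.2, 23.4, 68.9)
bird_smallest 0.73 (array([ 714.9, -347.8]), 67.6, 24.7, -45.4)
bird_smallest 0.58 (array([664.2, -35.7]), 62.4, 25.7, 89.7)
bird_small 0.97 (array([511.6, 219.7]), 89.0, 35.0, 68.3)
bird_large 0.66 (array([587.6, 192.1]), 113.3, 41.0, 71.5)
bird_large 0.31 (array([437.8, 241.6]), 67.3, 27.9, 69.8)
bird_largest 0.79 (array([662.6, 166.2]), 133.6, 51.6, 71.3)
```

View pics/p10.png

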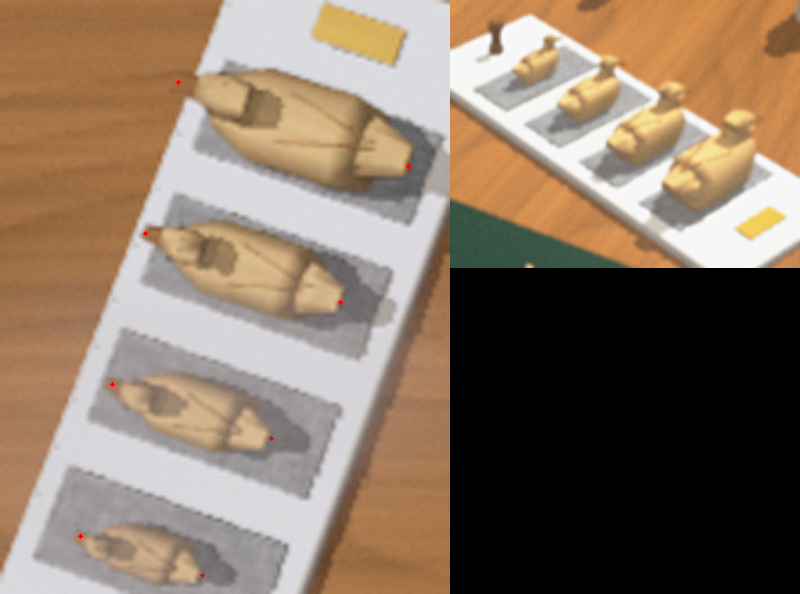

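The tip markers for a perfect placing fall on each bird's bill and tail within about 2 mm. All four birds stand upright and in order, with the smallest beside the post, and the arm is clear. I'm handing the job in.

```bash
python3 -c "
from workcell import r
print(r.sign_off())"
```

```text
the job is handed in; nothing more can be done
None
```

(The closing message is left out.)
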